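# Stamp a brass tag with a hand punch on a sprung bed

## Task

Take the marking punch from its slanted rest, stand it upright near the middle of the green pad and let go of it; then take it again from straight above and press its face squarely on the framed centre of the brass tag, long sides parallel, with a steady push of about 15 newtons for one second (never more than 25). Lift it straight off without sliding and stand it, released, upright near the middle of the green pad again. The height of the stamping bed is wherever the last user screwed it, so feel for the tag, and leave the other things on the bench where they are.

Things in the scene. Friction and masses are not known exactly. Their poses are not given: they have to be found in the camera images.
- punch: Loose steel marking punch, 0.33 kg, 115 mm long: square shank 20 x 20 mm with red head band; at the other end a dark foot 26 (x) x 36 (y) x 20 (z) mm whose flat end is the die, on which it can stand. Origin: centre of the die face. z runs along the shank, die to head; y along the die's long side. Centre of mass about 46 mm from the die. It starts lying in the rest, head 20 degrees up.
- rest: Fixed wooden rest, 150 x 60 mm, origin under its centre. The punch lies above its x axis: die at the -x end (x = -55 mm, 32 mm up), head to +x, rising 20 degrees. A cradle 54 mm wide holds the first 20 mm from the die; a 14 mm wide post supports the shank 91-105 mm from the die. The shank is bare at sides and top beyond 25 mm, and underneath from 25 to 90 mm (20 mm or more above the base).
- pad: Green flat pad, fixed, 100 x 100 x 6 mm; origin at the centre of its underside, top face 6 mm above it. The place to stand the punch.
- bed: Fixed stamping bed: grey base 100 x 90 mm, origin under its centre. On a screw column sits a sprung dark platen 64 (x) x 84 (y) mm with a brass tag 46 (x) x 66 (y) mm fixed on it. Tag top: 42 to 54 mm above the origin, not measured. The platen gives downwards from 2.5 N, then 1 mm per 5 N, stops after 6 mm. Clips 1 mm above the tag lie over 33 mm from its centre along y.
- mark (a point): Point on the bed's axis 42 mm above its underside: straight below (or at) the centre of the black frame, 31 x 43 mm, drawn on the tag. Its x and y axes are the bed's; the die's long side goes along y.
- tin: Small round tin, 36 mm across, 35 mm high, bystander, loose; origin under its centre.
- weight: Brass scale weight with a knob, 34 mm across, 40 mm high, bystander, loose; origin under its centre.
- bowl: Steel bowl, 120 mm across, 55 mm high, bystander, loose; origin under its centre.
- tray: White open tray, 120 x 160 x 35 mm, bystander, loose; origin under its centre.
- hammer: Hammer lying flat, bystander, loose.
- screwdriver: Screwdriver lying flat, bystander, loose.
- bottle: White bottle with blue cap, 60 mm across, 170 mm high, bystander, loose; origin under its centre.
Mind the look-alikes: they are no part of the job. Leave any purple or red look-alike of the bed alone. Several things look just like the pad: the one meant starts farthest to the robot's right.

How it is judged:
By the outcome, as a careful person would: the job done as asked, in the order asked, and still so for the second after the job is handed in, with the robot touching nothing.
It also fails if it takes over 72 s, if anything falls off the work surface, if the arm or the gripper's body presses on something with over 40 N, if the wrist force passes 120 N, or if a joint passes its speed limit or range.

## Robot

A 7-joint arm with a two-finger parallel gripper is mounted at the origin on the work surface. World frame = base frame: x ahead of the robot, y to its left, z up, the work surface at z = 0. Lengths are in m, angles in rad, forces in N, time in s.
With the tool pointing down it reaches from about 0.4 to 0.85 m from the base axis. Payload 10.4 kg.
Tool frame: the origin (TCP) lies between the finger pads; the fingertips stand 19 mm ahead of it and the grasp point (between the pads) is the TCP; x points along the fingers, y is the direction in which the jaws open and shut, and the axes are right-handed (so a half turn about x gives the same grasp; the last joint's range is limited). The gripper opens to 87 mm and grips with 3 to 60 N. Pads are 19 mm wide; open, the fingers measure 117 mm over their backs; the gripper's body (75 mm by 190 mm) begins 51 mm behind the grasp point.
Start: joints at [1.276, 0.332, -0.065, 1.46, 0.022, 1.35, -0.088], TCP at [0.168, -0.602, 0.242] pointing down, gripper open.
Joint ranges: [-2.6, 2.6], [-0.5, 2.12], [-1.47, 1.34], [0.16, 2.42], [-1.27, 4.41], [0.06, 2.06], [-2.6, 2.6]. Speed limits (rad/s): [2.22, 2.22, 2.79, 2.79, 3.14, 3.14, 3.14].

## Interface

Orientations are given as a unit quaternion [x, y, z, w].
In Python, from bench import r gives the robot as it stands.
- The arm moves only by the tool drive_tool, never from a script. Its argument "motion" is a list of rows, each a list of 4 numbers: the shift along the tool's x, y, z in cm, then the turn about the tool's x in units of 5 degrees (1.0 is 5 degrees). In form: [[tx, ty, tz, twist], ...]. A call has 1 to 20 rows; each row is the pose to reach, as a shift and turn from the pose commanded when the call began, along the tool's axes at that moment; what a row does not reach only later rows make up. A row lasts 1/12 s, in which the tool goes at most 41.7 mm and 7.16 degrees, less where a joint would pass 70% of its speed; a pose out of reach is approached as far as the arm can. A call with a gripper value outside its range is refused whole. "grip" is the closure in counts, from 0 (fully open) to 255 (shut), set as the call begins (left out, the last holds). The fingers move at their own pace and stop on an object; "force" is the grip in N (left out, the last holds). Time passes only in rows, so rows that repeat a pose let the fingers close. It gives the time, the measured TCP pose, the force and the opening at its end, in the units of the state.
- r.read_state(): the state, without advancing time (a new reading comes with each control period).
- r.camera(name): name is "scene" or "top" or "wrist"; returns the picture (420x560x3 uint8, red, green, blue); there is no depth.
- r.calibration(name): a dict with "fx", "fy", "cx", "cy" (pixels), "dist" ([k1, k2, p1, p2, k3] as OpenCV has them; the pictures are not rectified), "xyz" and "orientation" of the camera in the world. Camera axes: x right, y up, looking along -z (the intrinsics and any distortion apply to the point x, -y, -z); pixel columns grow to the right and rows downward; lengths in m; the calibration is good to about 2 mm. A picture is of the moment at which its call begins: read the wrist's pose just before it. calibration takes no time and is no camera call; for the wrist camera it gives the pose at the moment of the call.
- r.close_job(): hands the job in, once; it reports no verdict.
The state is a dict: "time": time; "joint_positions": joint angles; "joint_vel": joint speeds; "joint_torque": joint torques, N m; "ee_pos": TCP position; "eef_rot": TCP orientation; "ft_force": force on the tool from outside, world axes, zero at the start; "torque": the same for the moment, N m; "width": finger opening in m.
Only numpy, scipy, OpenCV 4.12 (cv2) and the standard library are available. Lean on these libraries where they do the work, as an engineer would, in place of code of your own. Each camera call takes 0.05 s, during which the arm holds its last target.

## Working session

There is one attempt and no reset: what is moved stays moved. The work goes in short steps, Python scripts to look and compute and a tool call to move; the robot and the scene stay as the last step left them, time stands still between calls to the robot, and variables do not carry over. Pictures are saved under pics/ and viewed, and the job is handed in when it is done.

Besides the shell and the picture viewer there is one more tool, called after ">>>" as name([rows], argument=value, ...), one row to a line, values as JSON. drive_tool: Moves the arm, as the interface text tells. Its arguments: {"type":"object","properties":{"motion":{"type":"array","items":{"type":"array","items":{"type":"number"}}},"grip":{"type":"number"},"force":{"type":"number"}},"required":["motion"]}

```bash
mkdir -p pics; ls
python3 - <<'E'
from bench import r
import cv2
s=r.read_state(); print({k:s[k] for k in ('time','ee_pos','eef_rot','ft_force','torque','width')})
for n in ('scene','top','wrist'):
    c=r.calibration(n); print(n,c)
    cv2.imwrite(f'pics/{n}0.png',r.camera(n)[:,:,::-1])
E
```

```text
pics
{'time': 0.0, 'ee_pos': array([ 0.16766451, -0.60172065,  0.24075223]), 'eef_rot': array([-0.70048824, -0.09628331,  0.70068835, -0.09529739]), 'ft_force': array([0.5262251 , 0.14825446, 0.57695094]), 'torque': array([ 0.05175521,  0.00738611, -0.00422495]), 'width': 0.08725849615489376}
scene {'fx': 417.7311436759828, 'fy': 417.7311436759828, 'cx': 291.028933708447, 'cy': 206.46323423567395, 'dist': array([-0.03287253,  0.        ,  0.        ,  0.        ,  0.        ]), 'xyz': array([1.44109414, 0.18469261, 0.70206206]), 'orientation': array([0.27737615, 0.36877965, 0.70083126, 0.54396653])}
top {'fx': 499.3068804487377, 'fy': 499.3068804487377, 'cx': 281.7931211246992, 'cy': 208.3207231849463, 'dist': array([-0.15188857,  0.        ,  0.        ,  0.        ,  0.        ]), 'xyz': array([ 0.27372856, -0.05719355,  1.49308485]), 'orientation': array([-0.0637932 ,  0.06077773,  0.71251045, -0.69610729])}
wrist {'fx': 363.64747470695954, 'fy': 363.64747470695954, 'cx': 283.6689597874267, 'cy': 205.54766468969328, 'dist': array([0.01534485, 0.        , 0.        , 0.        , 0.        ]), 'xyz': array([ 0.23387917, -0.58365658,  0.38419042]), 'orientation': array([-0.10091795,  0.07695077, -0.59990615,  0.78994098])}
```

View pics/scene0.png

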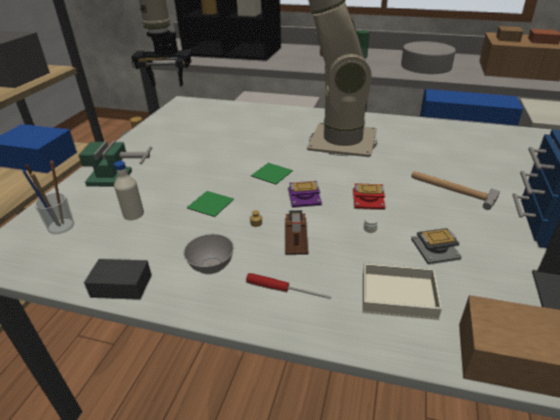

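View pics/top0.png

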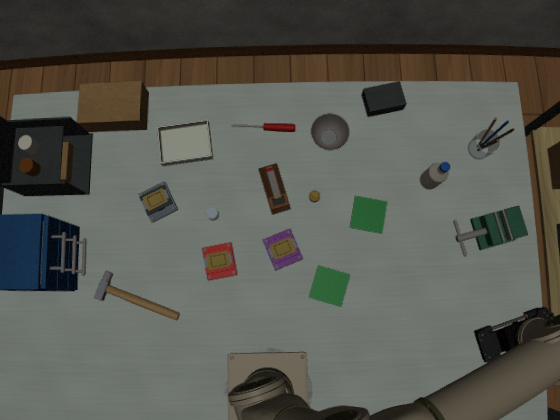

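View pics/wrist0.png

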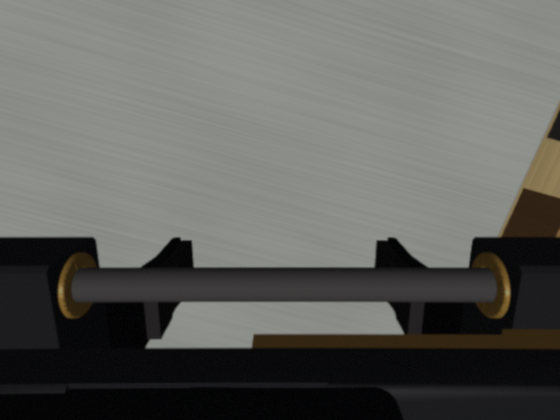

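The scene and top pictures agree. The rest with the punch is at about top px (274,189), and the grey bed at (158,201). The green pads are at (369,214) and (329,286); the first is farther right. I'll crop in closer.

```bash
cat > h.py <<'E'
import numpy as np, cv2
from scipy.spatial.transform import Rotation as R
def K(c): return np.array([[c['fx'],0,c['cx']],[0,c['fy'],c['cy']],[0,0,1.]])
def p2w(c,uv,z):
    uv=np.array(uv,float).reshape(-1,1,2)
    n=cv2.undistortPoints(uv,K(c),np.array(c['dist'])).reshape(-1,2)
    d=R.from_quat(c['orientation']).apply(np.c_[n[:,0],-n[:,1],-np.ones(len(n))])
    t=(z-c['xyz'][2])/d[:,2]
    return c['xyz']+d*t[:,None]
def w2p(c,P):
    P=np.atleast_2d(P).astype(float)
    q=R.from_quat(c['orientation']).inv().apply(P-c['xyz'])*[1,-1,-1]
    return cv2.projectPoints(q,np.zeros(3),np.zeros(3),K(c),np.array(c['dist']))[0].reshape(-1,2)
def crop(im,x0,y0,w,h,s,fn):
    cv2.imwrite(fn,cv2.resize(im[y0:y0+h,x0:x0+w],None,fx=s,fy=s,interpolation=cv2.INTER_CUBIC))
E
python3 - <<'E'
from h import *
im=cv2.imread('pics/top0.png')
a=[cv2.resize(im[y:y+66,x:x+66],(396,396),interpolation=cv2.INTER_CUBIC) for x,y in ((241,156),(126,168))]
cv2.imwrite('pics/c1.png',np.hstack(a))
crop(im,336,181,66,66,6,'pics/c2.png')
im=cv2.imread('pics/scene0.png')
crop(im,260,200,80,60,8,'pics/c3.png')
E
```

```text
(no output)
```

View pics/c1.png

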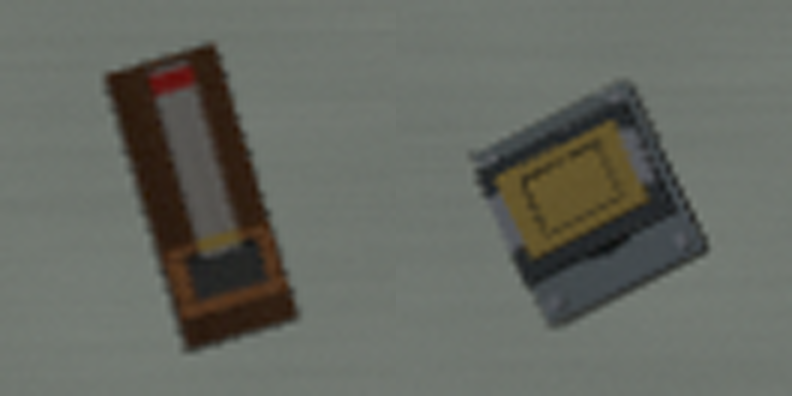

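View pics/c2.png

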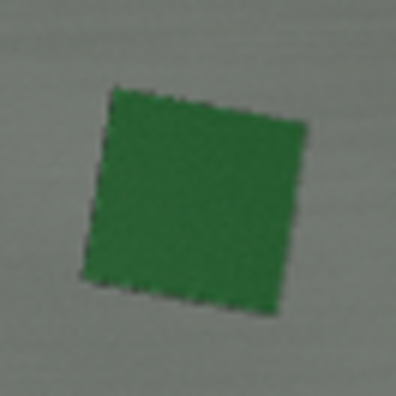

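View pics/c3.png

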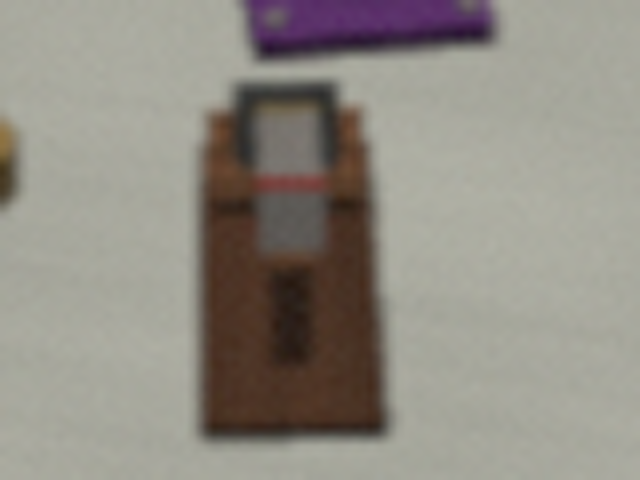

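Run:
```python
from h import *
from bench import r
c=r.calibration('top')
f=lambda p,x,y:(np.array(p,float)+.5)/6-.5+[x,y]
def rep(n,P):
    print(n,P.mean(0).round(4),'edges',np.linalg.norm(P-np.roll(P,-1,0),axis=1).round(4),'ang',[round(float(np.degrees(np.arctan2(*(np.roll(P,-1,0)-P)[i,1::-1]))),1) for i in range(4)])
rep('pad',p2w(c,f([(115,88),(307,124),(277,316),(81,280)],336,181),.006))
for z in (.0,.01,.02):rep('rest',p2w(c,f([(107,73),(215,43),(298,320),(187,350)],241,156),z))
for z in (.042,.048,.054):rep('tag',p2w(c,f([(100,178),(216,118),(252,198),(137,258)],126,168),z))
for z in (.042,.048,.054):rep('frame',p2w(c,f([(126,179),(204,142),(226,192),(151,237)],126,168),z))
rep('bedbase',p2w(c,f([(78,155),(233,80),(310,248),(158,325)],126,168),.012))
# shank: top edge of head and foot
P=p2w(c,f([(150,70),(193,64)],241,156),[.0,.0][0]+.085); print(P, P.mean(0))
P=p2w(c,f([(190,262),(265,250),(272,280),(195,300)],241,156),.045); rep('foot',P)
p2=p2w(c,f([(336+0,181)],0,0),0)
```

```text
pad [ 0.5147 -0.315   0.006 ] edges [0.0996 0.1    0.1004 0.1003] ang [-102.1, 167.9, 78.1, -12.6]
rest [ 0.6033 -0.0319  0.    ] edges [0.0578 0.1511 0.0582 0.1504] ang [-75.4, -165.0, 104.0, 14.8]
rest [ 0.6011 -0.0321  0.01  ] edges [0.0574 0.15   0.0578 0.1494] ang [-75.4, -165.0, 104.0, 14.8]
rest [ 0.5989 -0.0322  0.02  ] edges [0.057  0.149  0.0574 0.1484] ang [-75.4, -165.0, 104.0, 14.8]
tag [0.5702 0.3255 0.042 ] edges [0.0655 0.0456 0.0647 0.0458] ang [-63.6, -155.1, 116.6, 26.0]
tag [0.569  0.3239 0.048 ] edges [0.0653 0.0454 0.0644 0.0456] ang [-63.6, -155.1, 116.6, 26.0]
tag [0.5677 0.3223 0.054 ] edges [0.065  0.0452 0.0641 0.0454] ang [-63.6, -155.1, 116.6, 26.0]
frame [0.5704 0.3252 0.042 ] edges [0.0433 0.0284 0.0436 0.0328] ang [-65.6, -155.5, 120.2, 24.4]
frame [0.5692 0.3236 0.048 ] edges [0.0431 0.0283 0.0434 0.0326] ang [-65.6, -155.5, 120.2, 24.4]
frame [0.568  0.3221 0.054 ] edges [0.043  0.0281 0.0432 0.0325] ang [-65.6, -155.5, 120.2, 24.4]
bedbase [0.569  0.3238 0.012 ] edges [0.0884 0.0977 0.0863 0.0993] ang [-65.2, -154.9, 115.9, 26.3]
[[ 0.64732365 -0.00962239  0.085     ]
 [ 0.64980848 -0.0305435   0.085     ]] [ 0.64856607 -0.02008295  0.085     ]
foot [ 0.5538 -0.0462  0.045 ] edges [0.0374 0.0154 0.0392 0.0192] ang [-82.1, -168.5, 103.4, 6.2]
```

```bash
cat >> h.py <<'E'
def go(s,xyz,yaw=None):
    """print shift in cm in tool axes & twist (5deg units) to put TCP at xyz with tool-y yaw (deg)"""
    Rm=R.from_quat(s['eef_rot']).as_matrix()
    y=Rm[:,1]; y0=np.degrees(np.arctan2(y[1],y[0]))
    d=Rm.T@(np.array(xyz)-s['ee_pos'])*100
    out=[]
    if yaw is not None:
        # turn about tool x (down): positive twist -> sign from Rm
        sg=np.sign(Rm[2,0])
        for t in (yaw,yaw+180):
            dy=(t-y0+180)%360-180
            out.append(round(float(sg*dy/5),2))
    print('t',round(s['time'],2),'pos',s['ee_pos'].round(4),'yaw',round(float(y0),2),'xaxis',Rm[:,0].round(4),'F',np.round(s['ft_force'],2),'w',round(s['width'],4))
    print('  shift cm',d.round(2),'twist',out,'q7',round(float(s['joint_positions'][6]),2))
E
python3 - <<'E'
from h import *
from bench import r
s=r.read_state()
go(s,[.625,-.0256,.22],104.9)
c=r.calibration('top')
for n,uv,z in (('weight',(314.5,196.5),.03),('bottle',(438,173),.12),('tin',(212.5,213.5),.03),('bowl',(330,132),.05),('purple',(283,249),.03)): print(n,p2w(c,uv,z).round(3))
E
```

```text
t 0.15 pos [ 0.1677 -0.6018  0.241 ] yaw -74.42 xaxis [-3.e-04  1.e-03 -1.e+00] F [ 0.02  0.08 -1.04] w 0.0871
  shift cm [  2.14 -43.22 -59.52] twist [-35.86, 0.14] q7 -0.09
weight [[ 0.568 -0.153  0.03 ]]
bottle [[ 0.611 -0.505  0.12 ]]
tin [[0.524 0.153 0.03 ]]
bowl [[ 0.762 -0.205  0.05 ]]
purple [[ 0.413 -0.055  0.03 ]]
```

>>> drive_tool([
  [0.5, -11, -15, 0],
  [1, -22, -30, 0],
  [1.5, -33, -45, 0],
  [2, -43.2, -59.5, 0.1],
  [2, -43.2, -59.5, 0.1],
  [2, -43.2, -59.5, 0.1],
  [2, -43.2, -59.5, 0.1],
  [2, -43.2, -59.5, 0.1],
  [2, -43.2, -59.5, 0.1],
  [2, -43.2, -59.5, 0.1],
  [2, -43.2, -59.5, 0.1],
  [2, -43.2, -59.5, 0.1],
  [2, -43.2, -59.5, 0.1],
  [2, -43.2, -59.5, 0.1],
  [2, -43.2, -59.5, 0.1],
  [2, -43.2, -59.5, 0.1],
  [2, -43.2, -59.5, 0.1],
  [2, -43.2, -59.5, 0.1],
  [2, -43.2, -59.5, 0.1],
  [2, -43.2, -59.5, 0.1],
], grip=100)

```text
time: 1.82
ee_pos: [0.6252, -0.0241, 0.2207]
eef_rot: [-0.7, -0.094, 0.701, -0.093]
ft_force: [-0.3, -1.3, -0.2]
width: 0.0532
```

Run:
```python
from h import *
from bench import r
s=r.read_state()
go(s,[.625,-.0256,.22],104.9)
cv2.imwrite('pics/w1.png',r.camera('wrist')[:,:,::-1])
c=r.calibration('wrist');print(c)
```

```text
t 1.82 pos [ 0.6252 -0.0241  0.2207] yaw -74.74 xaxis [-0.0012  0.001  -1.    ] F [-0.3  -1.3  -0.19] w 0.0532
  shift cm [0.07 0.14 0.06] twist [-35.93, 0.07] q7 -1.48
{'fx': 363.64747470695954, 'fy': 363.64747470695954, 'cx': 283.6689597874267, 'cy': 205.54766468969328, 'dist': array([0.01534485, 0.        , 0.        , 0.        , 0.        ]), 'xyz': array([ 0.69123211, -0.00839647,  0.36422199]), 'orientation': array([-0.10133979,  0.07722319, -0.60309454,  0.78742861])}
```

View pics/w1.png

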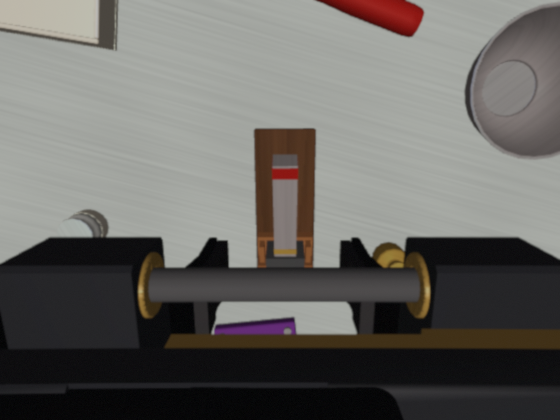

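The wrist picture shows the punch lying between the fingers: head end at (285,155), foot at (285,255). The rest's far edge runs (256,129) to (315,129). I'll check the pose model against it.

Run:
```python
from h import *
from bench import r
c=r.calibration('wrist')
im=cv2.imread('pics/w1.png')
psi=np.radians(14.9);o=np.array([.601,-.032,0])
X=np.array([np.cos(psi),np.sin(psi),0]);Y=np.array([-np.sin(psi),np.cos(psi),0]);Z=np.array([0,0,1.])
d=X*np.cos(.349)+Z*np.sin(.349); n=-X*np.sin(.349)+Z*np.cos(.349)
D=o-.055*X+.032*Z
for s,h in ((115,10),(105,10),(25,10),(20,13)):
    for y in (-.010,.010):
        p=w2p(c,D+d*s/1000+n*h/1000+Y*y)[0]; print(s,y,p.round(1)); cv2.circle(im,tuple((p).round().astype(int)),1,(0,255,0),-1)
for y in (-.03,.03):
  for z in (0,.01):
    p=w2p(c,o+X*.075+Y*y+Z*z)[0];print('rest',y,z,p.round(1));cv2.circle(im,tuple((p).round().astype(int)),1,(255,255,0),-1)
crop(im,230,110,120,170,4,'pics/w1c.png')
```

```text
115 -0.01 [295.5 168.1]
115 0.01 [270. 168.]
105 -0.01 [295.2 179.1]
105 0.01 [270.2 179. ]
25 -0.01 [293.3 253.8]
25 0.01 [271.7 253.7]
20 -0.01 [293.3 260. ]
20 0.01 [271.7 260. ]
rest -0.03 0 [313.5 129.8]
rest -0.03 0.01 [314.4 130.4]
rest 0.03 0 [252.4 129.6]
rest 0.03 0.01 [251.5 130.1]
```

View pics/w1c.png

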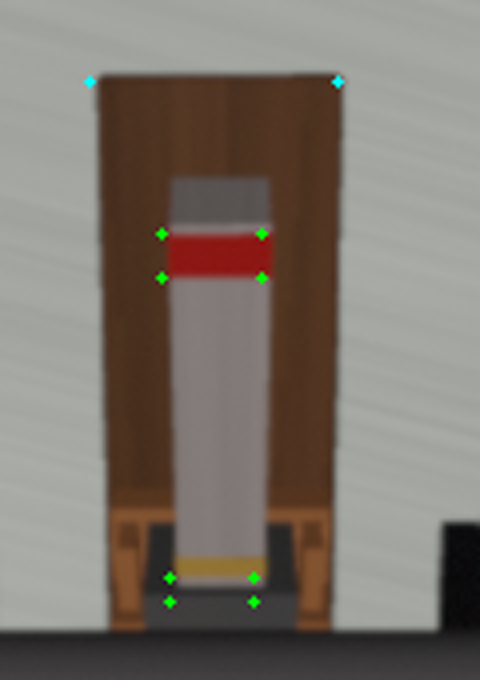

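>>> drive_tool([
  [3, 0.1, 0, 0],
  [6, 0.15, 0, 0],
  [9, 0.15, 0, 0],
  [12, 0.15, 0, 0],
  [14, 0.15, 0, 0],
  [15, 0.15, 0, 0],
  [15.6, 0.15, 0, 0],
  [16, 0.15, 0, 0],
  [16, 0.15, 0, 0],
  [16, 0.15, 0, 0],
], grip=100)

```text
time: 2.7
ee_pos: [0.6261, -0.0279, 0.0628]
eef_rot: [0.702, 0.092, -0.7, 0.093]
ft_force: [-0.0, 0.6, -0.5]
width: 0.0532
```

>>> drive_tool([
  [0, 0, 0, 0],
  [0, 0, 0, 0],
  [0, 0, 0, 0],
  [0, 0, 0, 0],
  [0, 0, 0, 0],
  [0, 0, 0, 0],
  [0, 0, 0, 0],
], grip=255, force=35)

```text
time: 3.28
ee_pos: [0.6255, -0.0272, 0.0617]
eef_rot: [0.701, 0.093, -0.701, 0.093]
ft_force: [-0.4, 0.8, 1.1]
width: 0.0196
```

Run:
```python
from h import *
from bench import r
s=r.read_state()
go(s,[.515,-.315,.2],104.9)
cv2.imwrite('pics/w2.png',r.camera('wrist')[:,:,::-1])
```

```text
t 3.28 pos [ 0.6255 -0.0272  0.0617] yaw -74.9 xaxis [ 3.e-04  3.e-04 -1.e+00] F [-0.44  0.82  1.1 ] w 0.0196
  shift cm [-13.84  24.9   18.16] twist [-35.96, 0.04] q7 -1.54
```

View pics/w2.png

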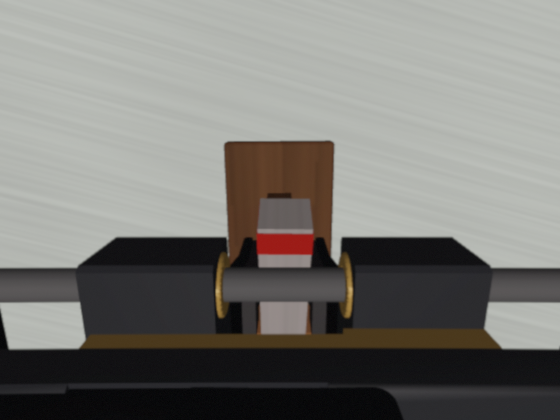

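The punch is gripped (width 19.6 mm), with its head visible at (285,205) between the fingers. Next, lift straight up.

>>> drive_tool([
  [-0.5, 0, 0, 0],
  [-1.5, 0, 0, 0],
  [-3, 0, 0, 0],
  [-5, 0, 0, 0],
  [-7, 0, 0, 0],
  [-9, 0, 0, 0],
  [-11, 0, 0, 0],
  [-13, 0, 0, 0],
  [-14, 0, 0, 0],
  [-14, 0, 0, 0],
])

```text
time: 4.17
ee_pos: [0.6264, -0.0277, 0.2044]
eef_rot: [0.702, 0.092, -0.7, 0.093]
ft_force: [0.4, 0.2, -3.9]
width: 0.0197
```

Run:
```python
from h import *
from bench import r
s=r.read_state()
go(s,[.515,-.315,.2],104.9)
a=r.camera('scene')[:,:,::-1]
cv2.imwrite('pics/s3.png',a)
crop(a,220,90,160,150,5,'pics/s3c.png')
```

```text
t 4.17 pos [ 0.6264 -0.0277  0.2044] yaw -74.94 xaxis [ 4.e-03 -5.e-04 -1.e+00] F [ 0.39  0.24 -3.9 ] w 0.0197
  shift cm [ 0.41 24.85 18.23] twist [-35.97, 0.03] q7 -1.49
```

View pics/s3c.png

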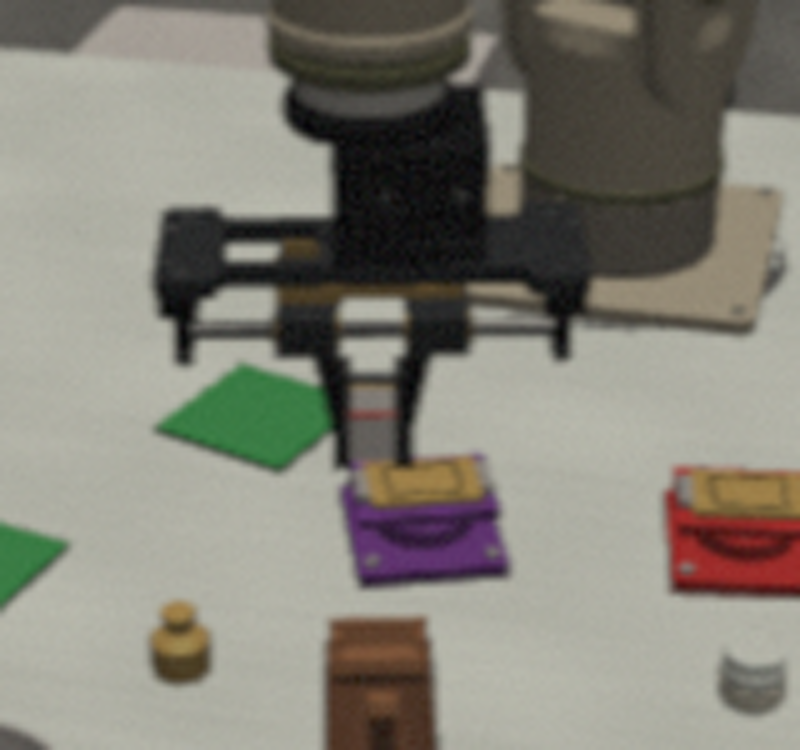

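The punch is held, still tilted about 20°, clear of the empty rest (its red band is at crop (370,412)). Next, carry it to above the right-hand pad.

>>> drive_tool([
  [0.2, 2, 1.5, 0],
  [0.4, 5, 3.7, 0],
  [0.4, 8, 5.8, 0],
  [0.4, 11, 8, 0],
  [0.4, 14, 10.2, 0],
  [0.4, 17, 12.4, 0],
  [0.4, 20, 14.6, 0],
  [0.4, 22.5, 16.5, 0],
  [0.4, 24.3, 17.8, 0],
  [0.4, 24.8, 18.2, 0],
  [2, 24.8, 18.2, 0],
  [4, 24.8, 18.2, 0],
  [6, 24.8, 18.2, 0],
  [7, 24.8, 18.2, 0],
  [7, 24.8, 18.2, 0],
])

```text
time: 5.47
ee_pos: [0.5124, -0.3131, 0.1279]
eef_rot: [-0.699, -0.094, 0.703, -0.092]
ft_force: [-0.0, 0.7, -4.3]
width: 0.0193
```

>>> drive_tool([
  [0, 0, 0, 0],
  [0, 0, 0, 0],
  [0, 0, 0, 0],
  [0, 0, 0, 0],
], force=12)

```text
time: 5.8
ee_pos: [0.5147, -0.3146, 0.1326]
eef_rot: [0.701, 0.092, -0.701, 0.093]
ft_force: [0.4, 0.4, -4.0]
width: 0.0198
```

Run:
```python
from h import *
from bench import r
s=r.read_state()
go(s,[.515,-.315,.091],104.9)
print(s['torque'])
a=r.camera('scene')[:,:,::-1]
w=r.camera('wrist')[:,:,::-1]
cv2.imwrite('pics/m4.png',np.hstack([cv2.resize(a[80:230,130:290],(400,375),interpolation=cv2.INTER_CUBIC),cv2.resize(w,(400,375))]))
```

```text
t 5.8 pos [ 0.5147 -0.3146  0.1326] yaw -74.92 xaxis [ 0.0015 -0.001  -1.    ] F [ 0.45  0.37 -4.03] w 0.0198
  shift cm [ 4.17  0.04 -0.01] twist [-35.96, 0.04] q7 -0.96
[ 0.05619782 -0.11917073 -0.01624555]
```

View pics/m4.png

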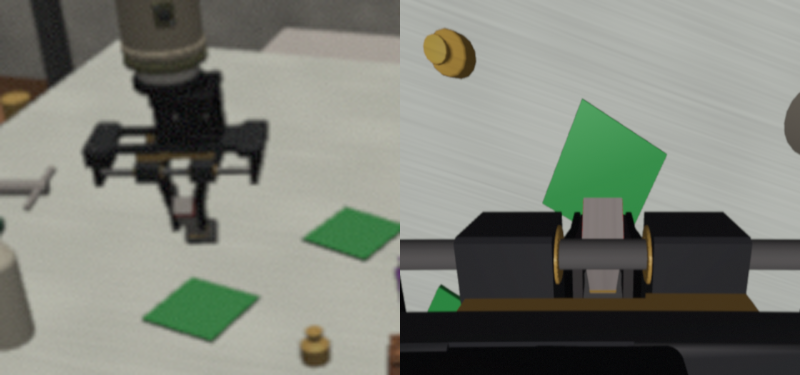

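Run:
```python
from h import *
from bench import r
a=r.camera('scene')[:,:,::-1]
w=r.camera('wrist')[:,:,::-1]
cv2.imwrite('pics/m5.png',np.hstack([cv2.resize(a[125:200,180:240],(400,500),interpolation=cv2.INTER_CUBIC),cv2.resize(w[200:350,220:340],(400,500),interpolation=cv2.INTER_CUBIC)]))
```

```text
(no output)
```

View pics/m5.png

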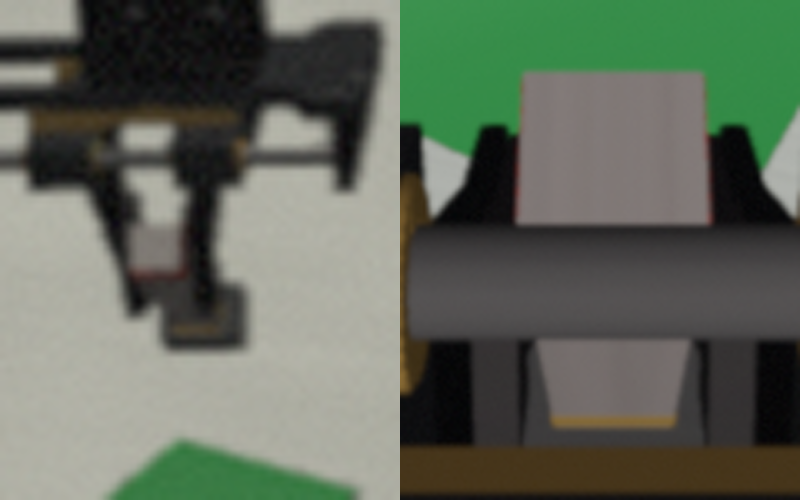

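At 12 N the punch has pivoted towards hanging. I'll lower it so the die is just above the pad, then ease the grip further.

>>> drive_tool([
  [1, 0, 0, 0],
  [2, 0, 0, 0],
  [3, 0, 0, 0],
  [3.3, 0, 0, 0],
  [3.3, 0, 0, 0],
  [3.3, 0, 0, 0],
])

```text
time: 6.5
ee_pos: [0.514, -0.3143, 0.0981]
eef_rot: [-0.701, -0.093, 0.701, -0.093]
ft_force: [0.4, 0.0, -4.0]
width: 0.0201
```

>>> drive_tool([
  [0, 0, 0, 0],
  [0, 0, 0, 0],
  [0, 0, 0, 0],
  [0, 0, 0, 0],
  [0, 0, 0, 0],
  [0, 0, 0, 0],
], force=7)

```text
time: 7.0
ee_pos: [0.5142, -0.3145, 0.0987]
eef_rot: [0.701, 0.093, -0.701, 0.093]
ft_force: [0.6, 0.1, -4.4]
width: 0.02
```

Run:
```python
from h import *
from bench import r
s=r.read_state()
go(s,[.515,-.315,.091],104.9)
a=r.camera('scene')[:,:,::-1]
w=r.camera('wrist')[:,:,::-1]
cv2.imwrite('pics/m6.png',np.hstack([cv2.resize(a[135:210,180:240],(400,500),interpolation=cv2.INTER_CUBIC),cv2.resize(w[200:350,220:340],(400,500),interpolation=cv2.INTER_CUBIC)]))
```

```text
t 7.0 pos [ 0.5142 -0.3145  0.0987] yaw -74.93 xaxis [ 2.e-04 -2.e-04 -1.e+00] F [ 0.6   0.08 -4.38] w 0.02
  shift cm [ 0.77  0.07 -0.06] twist [-35.97, 0.03] q7 -0.97
```

View pics/m6.png

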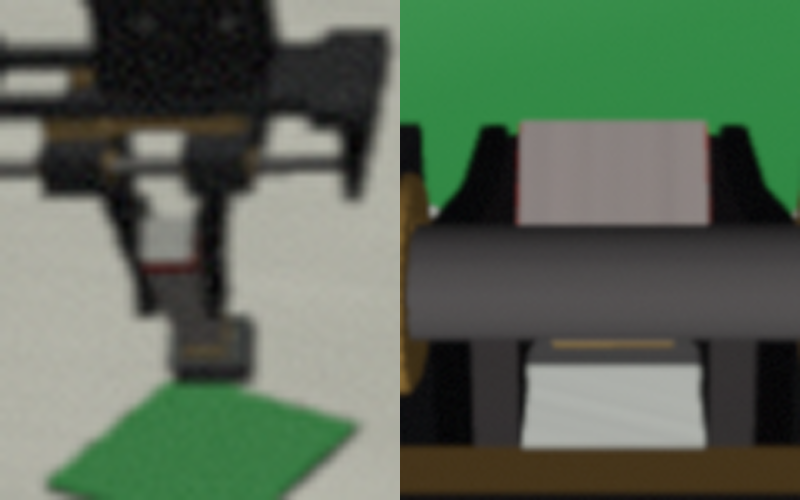

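>>> drive_tool([
  [0, 0, 0, 0],
  [0, 0, 0, 0],
  [0, 0, 0, 0],
  [0, 0, 0, 0],
  [0, 0, 0, 0],
  [0, 0, 0, 0],
], force=4)

```text
time: 7.6
ee_pos: [0.5142, -0.3144, 0.0986]
eef_rot: [0.701, 0.093, -0.701, 0.093]
ft_force: [0.4, 0.0, -2.4]
width: 0.0199
```

Run:
```python
from h import *
from bench import r
s=r.read_state()
go(s,[.515,-.315,.091],104.9)
a=r.camera('scene')[:,:,::-1]
w=r.camera('wrist')[:,:,::-1]
cv2.imwrite('pics/m7.png',np.hstack([cv2.resize(a[135:210,180:240],(400,500),interpolation=cv2.INTER_CUBIC),cv2.resize(w[200:350,220:340],(400,500),interpolation=cv2.INTER_CUBIC)]))
```

```text
t 7.6 pos [ 0.5142 -0.3144  0.0986] yaw -74.93 xaxis [ 2.e-04 -1.e-04 -1.e+00] F [ 0.42  0.04 -2.39] w 0.0199
  shift cm [ 0.76  0.08 -0.06] twist [-35.97, 0.03] q7 -0.97
```

View pics/m7.png

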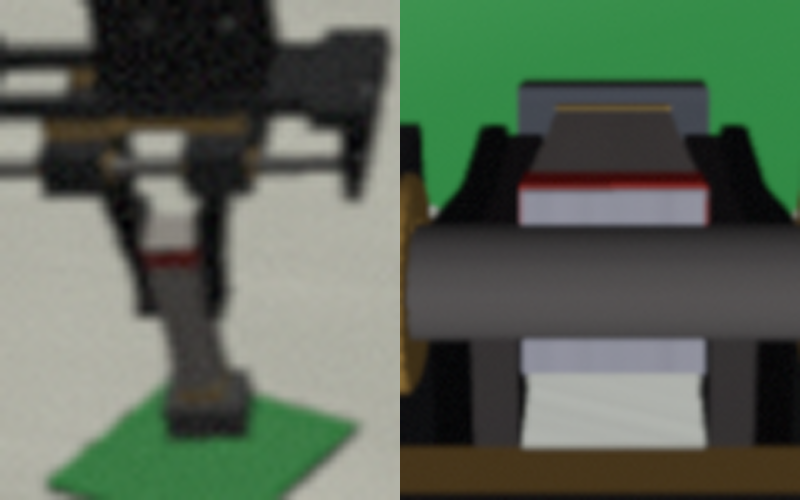

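The punch is now close to upright, with its die on the pad. I'll estimate the remaining tilt from the wrist picture: foot far edge at crop (613,83), red band edge at (613,188).

Run:
```python
from h import *
from bench import r
s=r.read_state(); c=r.calibration('wrist')
Rm=R.from_quat(s['eef_rot']).as_matrix(); Y=Rm[:,1]; 
Xh=np.array([-Y[1],Y[0],0]); Xh=Xh/np.linalg.norm(Xh)
print('Xh',Xh)
Z=np.array([0,0,1.]); 
from scipy.optimize import least_squares
# observations rows: edges on +Xh face: foot top edge? foot bottom, yellow, red low, head top +x, head top -x
obs={'footbot':83,'bandlow':187,'headnear':373}
rows=lambda v:(v+.5)/500*150-.5+200
def pts(t,sz,dx):
    d=Z*np.cos(t)+Xh*np.sin(t); n=Xh*np.cos(t)-Z*np.sin(t)
    O=s['ee_pos']-d*sz+n*dx   # die centre
    return dict(foottop=O+d*.02+n*.013,footbot=O+n*.013,bandlow=O+d*.105+n*.010,headtop=O+d*.115+n*.010,headnear=O+d*.115-n*.010),O,d
for t in np.radians([-20,-15,-10,-5,0,5,10,15,20]):
    P,O,d=pts(t,.0875,0)
    low=min(P['footbot'][2],2*O[2]-P['footbot'][2])
    print(round(np.degrees(t)),{k:round(float((w2p(c,v)[0,1]-200+.5)/150*500-.5)) for k,v in P.items()},'lowest z',round(low,4))
```

```text
Xh [0.96560426 0.26001616 0.        ]
-20 {'foottop': -91, 'footbot': -145, 'bandlow': 306, 'headtop': 378, 'headnear': 493} lowest z 0.012
-15 {'foottop': -63, 'footbot': -110, 'bandlow': 290, 'headtop': 356, 'headnear': 486} lowest z 0.0108
-10 {'foottop': -35, 'footbot': -74, 'bandlow': 274, 'headtop': 332, 'headnear': 477} lowest z 0.0102
-5 {'foottop': -6, 'footbot': -38, 'bandlow': 258, 'headtop': 308, 'headnear': 465} lowest z 0.0103
0 {'foottop': 24, 'footbot': -2, 'bandlow': 242, 'headtop': 283, 'headnear': 452} lowest z 0.0111
5 {'foottop': 54, 'footbot': 35, 'bandlow': 226, 'headtop': 258, 'headnear': 436} lowest z 0.0103
10 {'foottop': 85, 'footbot': 72, 'bandlow': 211, 'headtop': 234, 'headnear': 418} lowest z 0.0102
15 {'foottop': 116, 'footbot': 109, 'bandlow': 196, 'headtop': 209, 'headnear': 399} lowest z 0.0108
20 {'foottop': 148, 'footbot': 147, 'bandlow': 182, 'headtop': 186, 'headnear': 378} lowest z 0.012
```

```bash
cat > tilt.py <<'E'
from h import *
from bench import r
from scipy.optimize import least_squares
def fit(obs,s,c):
    Rm=R.from_quat(s['eef_rot']).as_matrix(); Y=Rm[:,1]
    Xh=np.array([-Y[1],Y[0],0]); Xh/=np.linalg.norm(Xh); Z=np.array([0,0,1.])
    def pts(t,sz,dx):
        d=Z*np.cos(t)+Xh*np.sin(t); n=Xh*np.cos(t)-Z*np.sin(t)
        O=s['ee_pos']-d*sz+n*dx
        return dict(foottop=O+d*.02+n*.013,yel=O+d*.025+n*.01,footbot=O+n*.013,bandlow=O+d*.105+n*.010,headtop=O+d*.115+n*.010,headnear=O+d*.115-n*.010,low=O-n*.013),O
    def f(p):
        P=pts(p[0],p[1]/100,p[2]/100)[0]
        return [w2p(c,P[k])[0,1]-v for k,v in obs.items()]
    q=least_squares(f,[.1,8.5,0])
    P,O=pts(q.x[0],q.x[1]/100,q.x[2]/100)
    print('tilt deg',np.degrees(q.x[0]).round(1),'s cm',q.x[1].round(2),'dx cm',q.x[2].round(2),'res px',q.fun.round(1),'die',O.round(4),'z edges',P['footbot'][2].round(4),P['low'][2].round(4))
E
python3 - <<'E'
from tilt import *
s=r.read_state(); c=r.calibration('wrist')
rw=lambda v:(v+.5)/500*150-.5+200
fit({k:rw(v) for k,v in dict(foottop=84,headtop=188,bandlow=172,headnear=373,yel=107).items()},s,c)
E
```

```text
tilt deg 13.0 s cm 8.9 dx cm 0.31 res px [ 0.6 -0.2  0.3  0.  -0.7] die [ 0.4979 -0.3189  0.0112] z edges 0.0083 0.0142
```

The fit gives a 13° lean with the die's +X edge touching the pad. I'll roll it upright about that edge.

>>> drive_tool([
  [0, 0, 0.2, 0],
  [0, 0, 0.5, 0],
  [0, 0, 0.8, 0],
  [0, 0, 1.1, 0],
  [0.05, 0, 1.4, 0],
  [0.1, 0, 1.7, 0],
  [0.15, 0, 2, 0],
  [0.15, 0, 2, 0],
  [0.15, 0, 2, 0],
  [0.15, 0, 2, 0],
])

```text
time: 8.53
ee_pos: [0.4949, -0.3197, 0.0972]
eef_rot: [0.701, 0.093, -0.701, 0.093]
ft_force: [-1.1, 2.2, 2.6]
width: 0.0197
```

Run:
```python
from h import *
from bench import r
s=r.read_state()
go(s,[.515,-.315,.091],104.9)
a=r.camera('scene')[:,:,::-1]
w=r.camera('wrist')[:,:,::-1]
cv2.imwrite('pics/m8.png',np.hstack([cv2.resize(a[135:210,180:240],(400,500),interpolation=cv2.INTER_CUBIC),cv2.resize(w[200:350,220:340],(400,500),interpolation=cv2.INTER_CUBIC)]))
```

```text
t 8.53 pos [ 0.4949 -0.3197  0.0972] yaw -74.92 xaxis [ 1.e-04 -2.e-04 -1.e+00] F [-1.1   2.2   2.64] w 0.0197
  shift cm [ 0.62  0.07 -2.07] twist [-35.96, 0.04] q7 -0.94
```

View pics/m8.png

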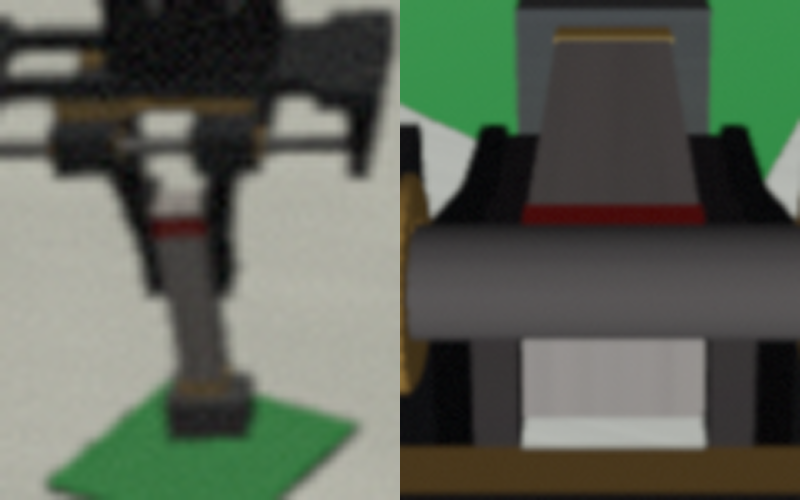

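Run:
```python
from tilt import *
s=r.read_state(); c=r.calibration('wrist')
rw=lambda v:(v+.5)/500*150-.5+200
fit({k:rw(v) for k,v in dict(foottop=8,bandlow=204,headnear=415,yel=36).items()},s,c)
fit({k:rw(v) for k,v in dict(foottop=8,bandlow=204,headnear=415).items()},s,c)
```

```text
tilt deg 1.5 s cm 8.67 dx cm 0.43 res px [ 0.8  0.   0.  -0.8] die [ 0.4969 -0.3191  0.0104] z edges 0.01 0.0107
tilt deg 1.2 s cm 8.68 dx cm 0.44 res px [ 0.  0. -0.] die [ 0.4974 -0.319   0.0103] z edges 0.01 0.0106
```

The punch is nearly upright (fit about 1°), but the die is about 18 mm from the pad centre. I'll grip firmer, lift a little and shift it over.

>>> drive_tool([
  [0, 0, 0, 0],
  [0, 0, 0, 0],
  [0, 0, 0, 0],
  [-0.4, 0, 0, 0],
  [-0.8, 0, 0, 0],
  [-1, 0, -0.3, 0],
  [-1, 0, -0.8, 0],
  [-1, 0, -1.3, 0],
  [-1, 0, -1.8, 0],
  [-1, 0, -1.8, 0],
  [-0.6, 0, -1.8, 0],
  [-0.3, 0, -1.8, 0],
  [-0.1, 0, -1.8, 0],
  [-0.1, 0, -1.8, 0],
], force=30)

```text
time: 9.8
ee_pos: [0.5119, -0.315, 0.0976]
eef_rot: [-0.701, -0.093, 0.701, -0.093]
ft_force: [-0.2, 0.1, -4.8]
width: 0.0196
```

>>> drive_tool([
  [0.05, 0, 0, 0],
  [0.1, 0, 0, 0],
  [0.1, 0, 0, 0],
], force=30)

```text
time: 10.05
ee_pos: [0.5122, -0.315, 0.0972]
eef_rot: [0.701, 0.093, -0.701, 0.093]
ft_force: [-1.3, -0.1, -1.9]
width: 0.0198
```

>>> drive_tool([
  [0.05, 0, 0, 0],
  [0.1, 0, 0, 0],
  [0.1, 0, 0, 0],
])

```text
time: 10.3
ee_pos: [0.5123, -0.3151, 0.0972]
eef_rot: [0.701, 0.092, -0.701, 0.093]
ft_force: [-4.1, 1.0, 8.3]
width: 0.0198
```

>>> drive_tool([
  [0, 0, 0, 0],
  [0, 0, 0, 0],
  [0, 0, 0, 0],
  [0, 0, 0, 0],
], grip=130)

```text
time: 10.63
ee_pos: [0.5124, -0.315, 0.0961]
eef_rot: [0.701, 0.093, -0.701, 0.093]
ft_force: [-0.5, -1.0, 0.3]
width: 0.038
```

Run:
```python
from h import *
from bench import r
s=r.read_state()
go(s,[.515,-.315,.091],104.9)
a=r.camera('scene')[:,:,::-1]
w=r.camera('wrist')[:,:,::-1]
cv2.imwrite('pics/m9.png',np.hstack([cv2.resize(a[135:210,180:240],(400,500),interpolation=cv2.INTER_CUBIC),cv2.resize(w[200:350,220:340],(400,500),interpolation=cv2.INTER_CUBIC)]))
```

```text
t 10.63 pos [ 0.5124 -0.315   0.0961] yaw -74.93 xaxis [ 4.e-04 -2.e-04 -1.e+00] F [-0.54 -1.02  0.29] w 0.038
  shift cm [ 0.51  0.06 -0.26] twist [-35.97, 0.03] q7 -0.97
```

View pics/m9.png

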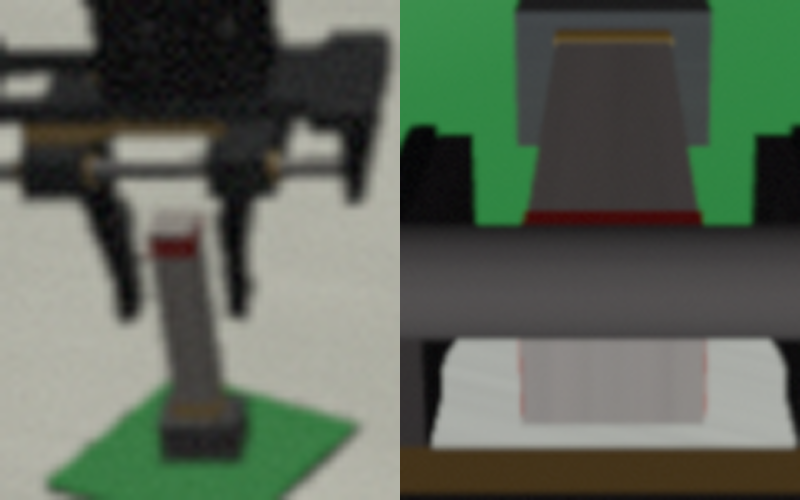

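The punch stands free on the pad. Next I'll measure where it is relative to the TCP.

Run:
```python
from tilt import *
s=r.read_state(); c=r.calibration('wrist')
rw=lambda v:(v+.5)/500*150-.5+200
fit({k:rw(v) for k,v in dict(foottop=11,bandlow=210,headnear=421,yel=37).items()},s,c)
w=r.camera('wrist')[:,:,::-1]
crop(w,230,195,110,145,5,'pics/w10.png')
```

```text
tilt deg 1.3 s cm 8.68 dx cm 0.36 res px [ 0.4  0.   0.  -0.5] die [ 0.514  -0.3145  0.0092] z edges 0.0089 0.0095
```

View pics/w10.png

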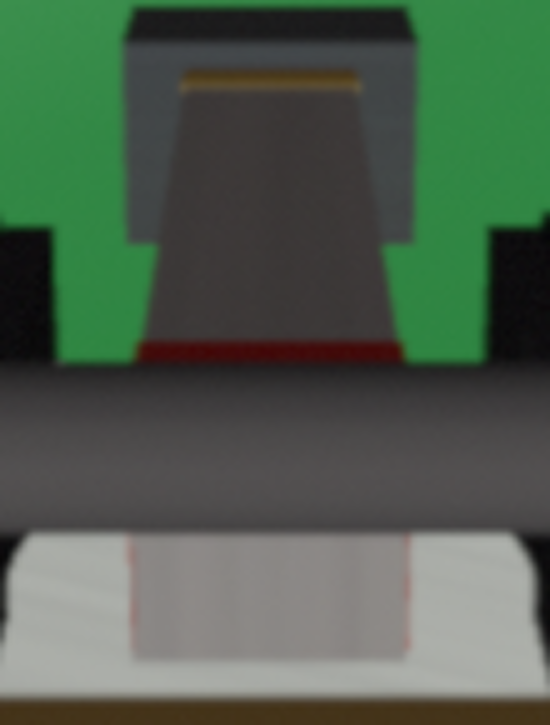

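>>> drive_tool([
  [-2, 0, 0, 0],
  [-5, 0, 0, 0],
  [-7, 0, -0.2, 0],
  [-7, 0, -0.3, 0],
  [-5, 0, -0.3, 0],
  [-2.5, 0, -0.3, 0],
  [-0.5, 0, -0.3, 0],
  [0.6, 0, -0.3, 0],
  [1, 0, -0.3, 0],
  [1, 0, -0.3, 0],
  [1, 0, -0.3, 0],
])

```text
time: 11.7
ee_pos: [0.5156, -0.3144, 0.0869]
eef_rot: [0.701, 0.093, -0.701, 0.093]
ft_force: [0.8, -0.1, 0.5]
width: 0.0428
```

>>> drive_tool([
  [0, 0, 0, 0],
  [0, 0, 0, 0],
  [0, 0, 0, 0],
  [0, 0, 0, 0],
  [0, 0, 0, 0],
  [0, 0, 0, 0],
], grip=255, force=55)

```text
time: 12.2
ee_pos: [0.5153, -0.3143, 0.0865]
eef_rot: [0.701, 0.093, -0.701, 0.093]
ft_force: [-0.3, -0.4, 2.9]
width: 0.0199
```

Run:
```python
from h import *
from bench import r
s=r.read_state()
go(s,[.569,.324,.25],115.7)
w=r.camera('wrist')[:,:,::-1]
crop(w,230,195,110,145,5,'pics/w11.png')
```

```text
t 12.2 pos [ 0.5153 -0.3143  0.0865] yaw -74.93 xaxis [ 5.e-04 -4.e-04 -1.e+00] F [-0.26 -0.39  2.89] w 0.0199
  shift cm [-16.38 -60.23 -21.79] twist [33.87, -2.13] q7 -0.98
```

View pics/w11.png

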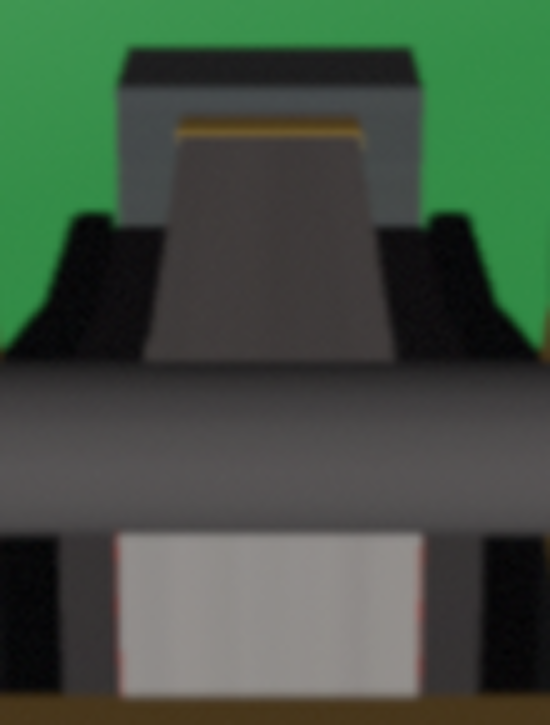

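The punch is gripped again from above, with the foot square between the fingers. Next, lift and carry it to the bed.

>>> drive_tool([
  [-0.5, 0, 0, 0],
  [-1.5, 0, 0, 0],
  [-4, 0, 0, 0],
  [-7, 0, 0, 0],
  [-10, 0, 0, 0],
  [-13, -0.5, -0.2, 0],
  [-15, -2, -0.7, 0],
  [-16, -4, -1.5, 0],
  [-16, -7, -2.5, 0],
  [-16, -10, -3.6, 0],
  [-16, -13, -4.7, 0],
  [-16, -16, -5.8, 0],
  [-16, -19, -6.9, 0],
  [-16, -22, -8, 0],
  [-16, -25, -9, 0],
  [-16, -28, -10, 0],
  [-16, -31, -11.2, 0],
  [-16, -34, -12.3, 0],
  [-16, -37, -13.4, 0],
  [-16, -40, -14.5, 0],
])

```text
time: 13.92
ee_pos: [0.5507, 0.1112, 0.2466]
eef_rot: [-0.701, -0.093, 0.701, -0.093]
ft_force: [1.2, 0.2, -4.1]
width: 0.0197
```

Run:
```python
from h import *
from bench import r
s=r.read_state()
go(s,[.569,.324,.20],115.7)
```

```text
t 13.92 pos [0.5507 0.1112 0.2466] yaw -74.93 xaxis [ 0.e+00 -5.e-04 -1.e+00] F [ 1.17  0.2  -4.07] w 0.0197
  shift cm [  4.64 -20.08  -7.3 ] twist [33.87, -2.13] q7 -1.72
```

>>> drive_tool([
  [0, -2.5, -0.9, 0],
  [0, -5.5, -2, -0.3],
  [0, -8.5, -3, -0.7],
  [0, -11.5, -4.1, -1.1],
  [0, -14.5, -5.2, -1.5],
  [0, -17.5, -6.3, -1.9],
  [0, -19.3, -7, -2.1],
  [1, -20.1, -7.3, -2.1],
  [3, -20.1, -7.3, -2.1],
  [5, -20.1, -7.3, -2.1],
  [7, -20.1, -7.3, -2.1],
  [7.6, -20.1, -7.3, -2.1],
  [7.6, -20.1, -7.3, -2.1],
  [7.6, -20.1, -7.3, -2.1],
])

```text
time: 15.08
ee_pos: [0.5696, 0.3223, 0.1706]
eef_rot: [0.69, 0.156, -0.69, 0.156]
ft_force: [-0.1, 0.4, -3.5]
width: 0.0197
```

Run:
```python
from h import *
from bench import r
s=r.read_state()
go(s,[.569,.324,.17],115.7)
w=r.camera('wrist')[:,:,::-1]
cv2.imwrite('pics/w12.png',w)
crop(w,180,100,210,200,3.7,'pics/w12c.png')
```

```text
t 15.08 pos [0.5696 0.3223 0.1706] yaw -64.48 xaxis [ 2.e-04 -2.e-04 -1.e+00] F [-0.06  0.41 -3.48] w 0.0197
  shift cm [ 0.06 -0.18 -0.02] twist [35.96, -0.04] q7 -1.95
```

View pics/w12c.png

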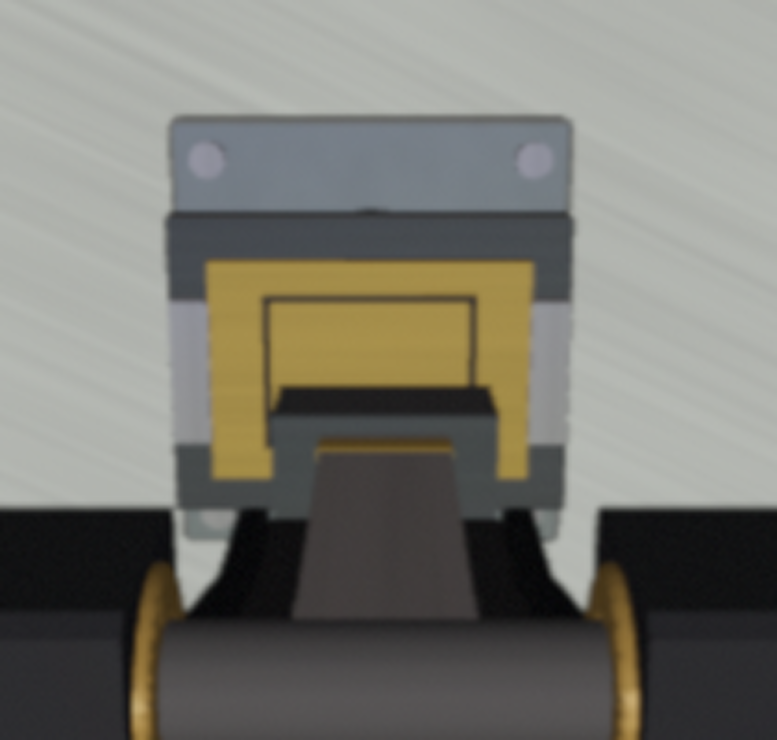

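The wrist picture shows the tag, with frame far corners at crop (265,298) and (475,297), the die foot over it, and lines level with the die edge, so yaw is right. The frame centre is about 14 crop px left of the die. I'll fit the tag and die in this camera.

```bash
cat > tag.py <<'E'
from h import *
from bench import r
from scipy.optimize import least_squares
def axes(s):
    Y=R.from_quat(s['eef_rot']).as_matrix()[:,1].copy(); Y[2]=0; Y/=np.linalg.norm(Y)
    X=np.array([-Y[1],Y[0],0]); return X,Y
def fitrect(c,s,pts,fixed_z=None):
    X,Y=axes(s); o=s['ee_pos']*[1,1,0]
    uv=np.array([p[0] for p in pts],float); L=np.array([p[1] for p in pts],float)/1000 # local x(y long) z
    def W(q):
        ca,sa=np.cos(q[3]),np.sin(q[3]); x=ca*L[:,0]-sa*L[:,1]; y=sa*L[:,0]+ca*L[:,1]
        return o+np.outer(x+q[0]/100,X)+np.outer(y+q[1]/100,Y)+np.c_[np.zeros((len(L),2)),L[:,2]+(q[2]/100 if fixed_z is None else fixed_z)]
    q=least_squares(lambda q:(w2p(c,W(q))-uv).ravel(),[0,0,5,0])
    print('rel X cm %.2f Y cm %.2f z cm %.2f ang %.2f deg'%(q.x[0],q.x[1],q.x[2],np.degrees(q.x[3])),'rms',np.sqrt(np.mean(q.fun**2)).round(2),'world',(o+q.x[0]/100*X+q.x[1]/100*Y).round(4))
    return q.x
E
python3 - <<'E'
from tag import *
s=r.read_state(); c=r.calibration('wrist')
f=lambda x,y:((x+.5)/3.7-.5+180,(y+.5)/3.7-.5+100)
T=[(f(206,262),(23,-33,0)),(f(534,262),(23,33,0)),(f(528,479),(-23,33,0)),(f(212,479),(-23,-33,0)),(f(265,298),(15.5,-21.5,0)),(f(475,297),(15.5,21.5,0))]
fitrect(c,s,T)
for z in (.042,.046,.050,.054): fitrect(c,s,T,z)
print('die'); 
D=[(f(281,388),(13,-18,0)),(f(490,388),(13,18,0)),(f(272,412),(13,-18,20)),(f(496,412),(13,18,20)),(f(272,518),(-13,-18,20)),(f(496,518),(-13,18,20))]
fitrect(c,s,D); fitrect(c,s,D,s['ee_pos'][2]-.0805)
E
```

```text
rel X cm 0.29 Y cm -0.27 z cm 4.59 ang 0.03 deg rms 0.19 world [0.5713 0.3264 0.    ]
rel X cm 0.21 Y cm -0.27 z cm 5.00 ang 0.03 deg rms 0.51 world [0.5706 0.3261 0.    ]
rel X cm 0.29 Y cm -0.27 z cm 5.00 ang 0.03 deg rms 0.19 world [0.5714 0.3265 0.    ]
rel X cm 0.38 Y cm -0.27 z cm 4.39 ang 0.03 deg rms 0.54 world [0.5722 0.3268 0.    ]
rel X cm 0.47 Y cm -0.26 z cm 5.00 ang 0.03 deg rms 1.04 world [0.573  0.3271 0.    ]
die
rel X cm -0.62 Y cm 0.02 z cm 6.41 ang 0.11 deg rms 3.73 world [0.5643 0.3199 0.    ]
rel X cm 0.17 Y cm 0.02 z cm 13.14 ang 0.11 deg rms 4.77 world [0.5715 0.3233 0.    ]
```

Run:
```python
from tag import *
s=r.read_state(); c=r.calibration('wrist'); X,Y=axes(s)
print(X, c['xyz']-s['ee_pos'], R.from_quat(c['orientation']).as_matrix()[:,2])
f=lambda p:((np.array(p)+.5-[180,100])*3.7-.5).round(0)
for dx in (0,.003):
  for l in ((13,-18,0),(13,18,0),(13,-18,20),(13,18,20),(-13,-18,20),(-13,18,20),(10,-10,25),(10,10,25)):
    P=s['ee_pos']-[0,0,.0805]+X*(l[0]/1000+dx)+Y*l[1]/1000+np.array([0,0,l[2]/1000])
    print(dx,l,f(w2p(c,P)[0]))
```

```text
[0.90236717 0.43096808 0.        ] [0.06173836 0.02933746 0.14345822] [0.22565218 0.10864457 0.96813091]
0 (13, -18, 0) [278. 377.]
0 (13, 18, 0) [488. 377.]
0 (13, -18, 20) [268. 408.]
0 (13, 18, 20) [498. 408.]
0 (-13, -18, 20) [272. 563.]
0 (-13, 18, 20) [494. 563.]
0 (10, -10, 25) [318. 435.]
0 (10, 10, 25) [448. 435.]
0.003 (13, -18, 0) [278. 360.]
0.003 (13, 18, 0) [488. 360.]
0.003 (13, -18, 20) [268. 389.]
0.003 (13, 18, 20) [498. 389.]
0.003 (-13, -18, 20) [271. 546.]
0.003 (-13, 18, 20) [495. 545.]
0.003 (10, -10, 25) [318. 416.]
0.003 (10, 10, 25) [448. 416.]
```

Run:
```python
from h import *
w=cv2.imread('pics/w12.png'); a=cv2.imread('pics/w11.png')
crop(w,245,190,80,60,9,'pics/w12d.png')
```

```text
(no output)
```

View pics/w12d.png

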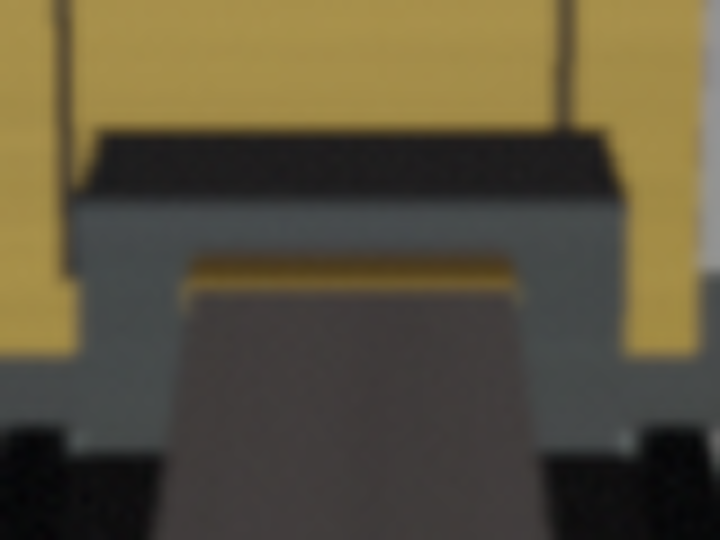

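The tag fits at z ≈ 46 mm and the yaw is good to about 0.1°. I'll descend so the die is at about 55 mm, just above the highest possible tag, and compare it directly with the frame.

>>> drive_tool([
  [0, -0.1, -0.1, 0],
  [0, -0.28, -0.4, 0],
  [1, -0.28, -0.4, 0],
  [2, -0.28, -0.4, 0],
  [3, -0.28, -0.4, 0],
  [3.4, -0.28, -0.4, 0],
  [3.4, -0.28, -0.4, 0],
  [3.4, -0.28, -0.4, 0],
])

```text
time: 15.8
ee_pos: [0.5715, 0.3269, 0.1356]
eef_rot: [-0.689, -0.156, 0.69, -0.157]
ft_force: [0.9, 0.3, -4.3]
width: 0.0195
```

Run:
```python
from h import *
from bench import r
s=r.read_state()
go(s,[.569,.324,.17],115.7)
w=r.camera('wrist')[:,:,::-1]
cv2.imwrite('pics/w13.png',w)
crop(w,225,165,120,85,6.6,'pics/w13c.png')
```

```text
t 15.8 pos [0.5715 0.3269 0.1356] yaw -64.43 xaxis [-8.e-04 -4.e-04 -1.e+00] F [ 0.88  0.3  -4.34] w 0.0195
  shift cm [-3.44  0.16  0.36] twist [35.97, -0.03] q7 -1.97
```

View pics/w13c.png

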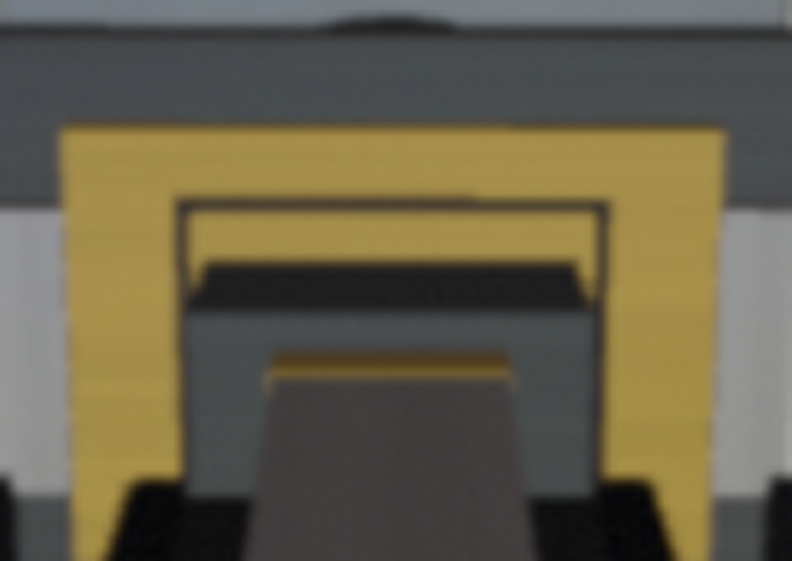

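Run:
```python
from tag import *
s=r.read_state(); c=r.calibration('wrist')
f=lambda x,y:((x+.5)/6.6-.5+225,(y+.5)/6.6-.5+165)
T=[(f(60,128),(23,-33,0)),(f(728,129),(23,33,0)),(f(180,205),(15.5,-21.5,0)),(f(605,205),(15.5,21.5,0)),(f(75,560),(-23+3,-33,0))]
fitrect(c,s,T[:4])
for z in (.044,.046,.048): fitrect(c,s,T[:4],z)
D=[(f(205,263),(13,-18,0)),(f(577,263),(13,18,0)),(f(187,310),(13,-18,20)),(f(597,310),(13,18,20))]
fitrect(c,s,D); fitrect(c,s,D,s['ee_pos'][2]-.0805)
```

```text
rel X cm -0.09 Y cm 0.06 z cm 4.55 ang 0.10 deg rms 0.27 world [0.5712 0.3262 0.    ]
rel X cm -0.13 Y cm 0.06 z cm 5.00 ang 0.10 deg rms 0.33 world [0.5709 0.3261 0.    ]
rel X cm -0.08 Y cm 0.06 z cm 5.00 ang 0.10 deg rms 0.28 world [0.5713 0.3263 0.    ]
rel X cm -0.04 Y cm 0.06 z cm 5.00 ang 0.10 deg rms 0.43 world [0.5717 0.3264 0.    ]
rel X cm -0.17 Y cm 0.05 z cm 5.49 ang 0.02 deg rms 0.49 world [0.5705 0.326  0.    ]
rel X cm -0.15 Y cm 0.05 z cm 5.60 ang 0.02 deg rms 0.49 world [0.5706 0.3261 0.    ]
```

>>> drive_tool([
  [0, 0, -0.05, 0],
  [0.2, 0, -0.1, 0],
  [0.4, 0, -0.1, 0],
  [0.5, 0, -0.1, 0],
  [0.5, 0, -0.1, 0],
  [0.5, 0, -0.1, 0],
])

```text
time: 16.35
ee_pos: [0.5726, 0.3275, 0.1309]
eef_rot: [-0.69, -0.156, 0.69, -0.157]
ft_force: [0.6, 0.5, -4.5]
width: 0.0195
```

Run:
```python
from h import *
from bench import r
s=r.read_state()
go(s,[.569,.324,.17],115.7)
w=r.camera('wrist')[:,:,::-1]
cv2.imwrite('pics/w14.png',w)
crop(w,225,165,120,85,6.6,'pics/w14c.png')
```

```text
t 16.35 pos [0.5726 0.3275 0.1309] yaw -64.43 xaxis [-1.e-04 -2.e-04 -1.e+00] F [ 0.6   0.48 -4.5 ] w 0.0195
  shift cm [-3.91  0.16  0.47] twist [35.97, -0.03] q7 -1.97
```

View pics/w14c.png

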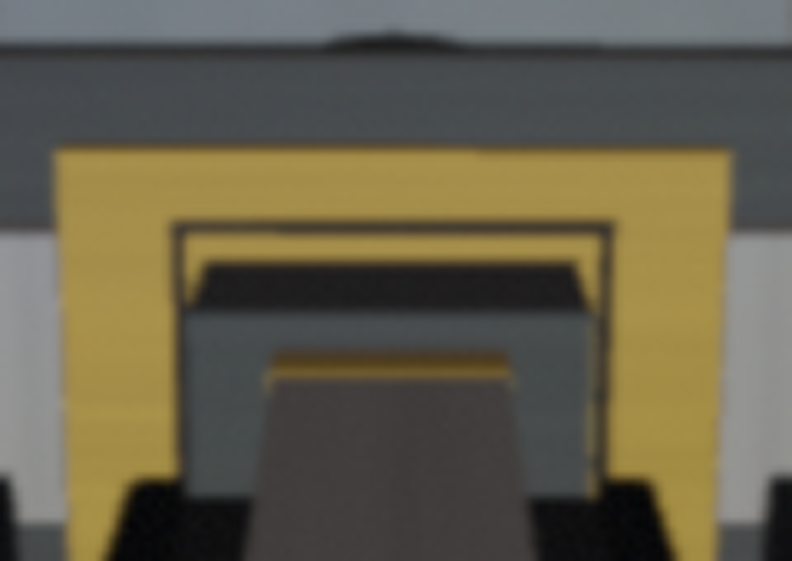

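The die is centred laterally: frame centre at 393, die at 391. With the remaining drop, its front edge will sit about 2.3 mm inside the frame line, as wanted. Next I'll feel downwards.

>>> drive_tool([
  [0.1, 0, 0, 0],
  [0.2, 0, 0, 0],
  [0.3, 0, 0, 0],
  [0.3, 0, 0, 0],
  [0.3, 0, 0, 0],
])

```text
time: 16.82
ee_pos: [0.5726, 0.3275, 0.1279]
eef_rot: [-0.69, -0.156, 0.69, -0.157]
ft_force: [-0.1, -0.2, -3.2]
width: 0.0198
```

>>> drive_tool([
  [0.05, 0, 0, 0],
  [0.1, 0, 0, 0],
  [0.1, 0, 0, 0],
])

```text
time: 17.07
ee_pos: [0.5726, 0.3275, 0.1269]
eef_rot: [-0.69, -0.156, 0.69, -0.157]
ft_force: [-0.0, 0.7, -3.4]
width: 0.02
```

>>> drive_tool([
  [0.03, 0, 0, 0],
  [0.05, 0, 0, 0],
  [0.05, 0, 0, 0],
])

```text
time: 17.32
ee_pos: [0.5726, 0.3275, 0.1265]
eef_rot: [-0.69, -0.156, 0.69, -0.157]
ft_force: [0.7, -0.1, -4.6]
width: 0.0197
```

>>> drive_tool([
  [0.03, 0, 0, 0],
  [0.05, 0, 0, 0],
  [0.05, 0, 0, 0],
])

```text
time: 17.57
ee_pos: [0.5726, 0.3275, 0.126]
eef_rot: [-0.69, -0.156, 0.69, -0.157]
ft_force: [0.8, 0.1, -3.0]
width: 0.02
```

>>> drive_tool([
  [0.03, 0, 0, 0],
  [0.05, 0, 0, 0],
  [0.05, 0, 0, 0],
])

```text
time: 17.82
ee_pos: [0.5726, 0.3275, 0.1255]
eef_rot: [0.69, 0.156, -0.69, 0.157]
ft_force: [0.1, 0.0, -4.0]
width: 0.0199
```

>>> drive_tool([
  [0.03, 0, 0, 0],
  [0.05, 0, 0, 0],
  [0.05, 0, 0, 0],
])

```text
time: 18.07
ee_pos: [0.5726, 0.3275, 0.1249]
eef_rot: [-0.69, -0.156, 0.69, -0.157]
ft_force: [0.2, 0.3, -5.1]
width: 0.0194
```

Run:
```python
from h import *
from bench import r
w=r.camera('wrist')[:,:,::-1]
crop(w,225,165,120,85,6.6,'pics/w15c.png')
```

```text
(no output)
```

View pics/w15c.png

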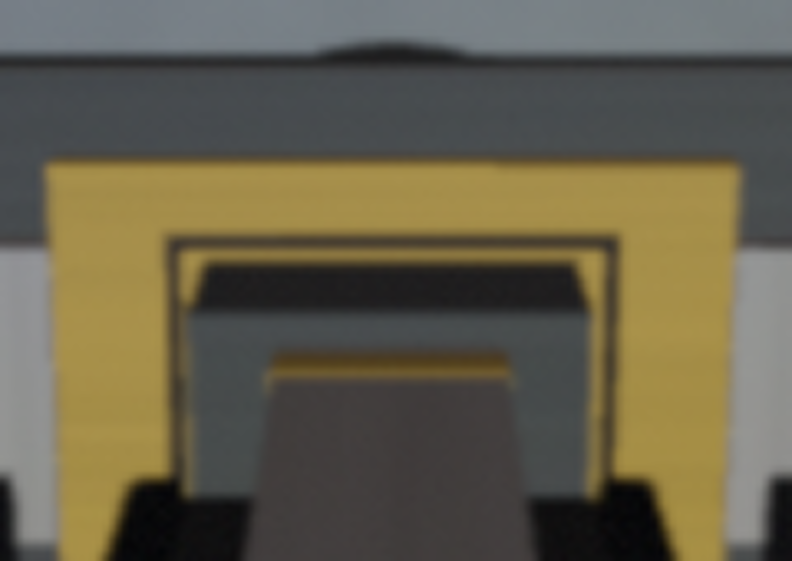

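>>> drive_tool([
  [0, 0, 0.03, 0],
  [0.03, 0, 0.03, 0],
  [0.06, 0, 0.03, 0],
  [0.06, 0, 0.03, 0],
])

```text
time: 18.45
ee_pos: [0.5723, 0.3273, 0.1243]
eef_rot: [-0.69, -0.156, 0.69, -0.157]
ft_force: [0.3, -0.5, -3.7]
width: 0.0195
```

>>> drive_tool([
  [0.03, 0, 0, 0],
  [0.05, 0, 0, 0],
  [0.05, 0, 0, 0],
])

```text
time: 18.7
ee_pos: [0.5724, 0.3274, 0.1242]
eef_rot: [0.69, 0.156, -0.69, 0.157]
ft_force: [-0.4, -0.8, -1.8]
width: 0.0201
```

>>> drive_tool([
  [0.03, 0, 0, 0],
  [0.05, 0, 0, 0],
  [0.05, 0, 0, 0],
])

```text
time: 18.95
ee_pos: [0.5724, 0.3274, 0.1237]
eef_rot: [0.69, 0.156, -0.689, 0.157]
ft_force: [-1.8, -1.2, 0.7]
width: 0.0194
```

Contact is felt at TCP z ≈ 0.1242. Unloaded, Fz reads about −3.9, so a reading near +11 means 15 N.

>>> drive_tool([
  [0.04, 0, 0, 0],
  [0.08, 0, 0, 0],
  [0.08, 0, 0, 0],
])

```text
time: 19.2
ee_pos: [0.5724, 0.3275, 0.123]
eef_rot: [0.69, 0.156, -0.689, 0.157]
ft_force: [-3.0, -1.4, 3.8]
width: 0.0195
```

>>> drive_tool([
  [0.03, 0, 0, 0],
  [0.06, 0, 0, 0],
  [0.06, 0, 0, 0],
])

```text
time: 19.45
ee_pos: [0.5724, 0.3275, 0.1225]
eef_rot: [0.69, 0.156, -0.689, 0.157]
ft_force: [-2.2, -2.2, 7.5]
width: 0.0197
```

>>> drive_tool([
  [0.04, 0, 0, 0],
  [0.07, 0, 0, 0],
  [0.07, 0, 0, 0],
  [0.07, 0, 0, 0],
])

```text
time: 19.78
ee_pos: [0.5725, 0.3275, 0.1221]
eef_rot: [0.69, 0.156, -0.689, 0.156]
ft_force: [-3.8, -3.1, 9.1]
width: 0.0197
```

>>> drive_tool([
  [0, 0, 0, 0],
  [0, 0, 0, 0],
  [0, 0, 0, 0],
  [0, 0, 0, 0],
])

```text
time: 20.12
ee_pos: [0.5724, 0.3275, 0.1222]
eef_rot: [0.69, 0.156, -0.689, 0.157]
ft_force: [-3.0, -3.1, 9.0]
width: 0.0198
```

>>> drive_tool([
  [0, 0, 0, 0],
  [0, 0, 0, 0],
  [0, 0, 0, 0],
  [0, 0, 0, 0],
])

```text
time: 20.45
ee_pos: [0.5725, 0.3275, 0.1222]
eef_rot: [0.69, 0.156, -0.689, 0.157]
ft_force: [-3.4, -2.6, 8.3]
width: 0.0199
```

>>> drive_tool([
  [0, 0, 0, 0],
  [0, 0, 0, 0],
  [0, 0, 0, 0],
  [0, 0, 0, 0],
])

```text
time: 20.78
ee_pos: [0.5725, 0.3275, 0.1221]
eef_rot: [0.69, 0.156, -0.689, 0.157]
ft_force: [-3.6, -2.9, 8.2]
width: 0.0195
```

>>> drive_tool([
  [0, 0, 0, 0],
  [0, 0, 0, 0],
  [0, 0, 0, 0],
  [0, 0, 0, 0],
])

```text
time: 21.12
ee_pos: [0.5725, 0.3275, 0.1221]
eef_rot: [0.69, 0.156, -0.689, 0.157]
ft_force: [-3.2, -2.5, 8.4]
width: 0.0198
```

Push is about 12.5 N. I'll add a little and hold.

>>> drive_tool([
  [0.03, 0, 0, 0],
  [0.05, 0, 0, 0],
  [0.05, 0, 0, 0],
  [0.05, 0, 0, 0],
  [0.05, 0, 0, 0],
])

```text
time: 21.53
ee_pos: [0.5725, 0.3275, 0.1219]
eef_rot: [0.69, 0.156, -0.689, 0.157]
ft_force: [-3.8, -2.6, 9.6]
width: 0.0198
```

>>> drive_tool([
  [0, 0, 0, 0],
  [0, 0, 0, 0],
  [0, 0, 0, 0],
  [0, 0, 0, 0],
])

```text
time: 21.87
ee_pos: [0.5725, 0.3275, 0.1219]
eef_rot: [0.69, 0.156, -0.689, 0.157]
ft_force: [-4.2, -3.0, 11.0]
width: 0.0197
```

>>> drive_tool([
  [0, 0, 0, 0],
  [0, 0, 0, 0],
  [0, 0, 0, 0],
  [0, 0, 0, 0],
])

```text
time: 22.2
ee_pos: [0.5725, 0.3275, 0.1218]
eef_rot: [0.69, 0.156, -0.689, 0.157]
ft_force: [-3.8, -3.2, 9.4]
width: 0.0199
```

>>> drive_tool([
  [0, 0, 0, 0],
  [0, 0, 0, 0],
  [0, 0, 0, 0],
  [0, 0, 0, 0],
  [0, 0, 0, 0],
  [0, 0, 0, 0],
])

```text
time: 22.7
ee_pos: [0.5725, 0.3275, 0.1219]
eef_rot: [0.69, 0.156, -0.689, 0.157]
ft_force: [-3.4, -2.7, 11.2]
width: 0.0196
```

Run:
```python
from h import *
from bench import r
s=r.read_state()
go(s,[.5147,-.315,.25],115.7)
w=r.camera('wrist')[:,:,::-1]
crop(w,225,165,120,85,6.6,'pics/w16c.png')
```

```text
t 22.7 pos [0.5725 0.3275 0.1219] yaw -64.43 xaxis [ 8.e-04  0.e+00 -1.e+00] F [-3.44 -2.72 11.17] w 0.0196
  shift cm [-12.82  55.47  32.93] twist [35.97, -0.03] q7 -1.97
```

View pics/w16c.png

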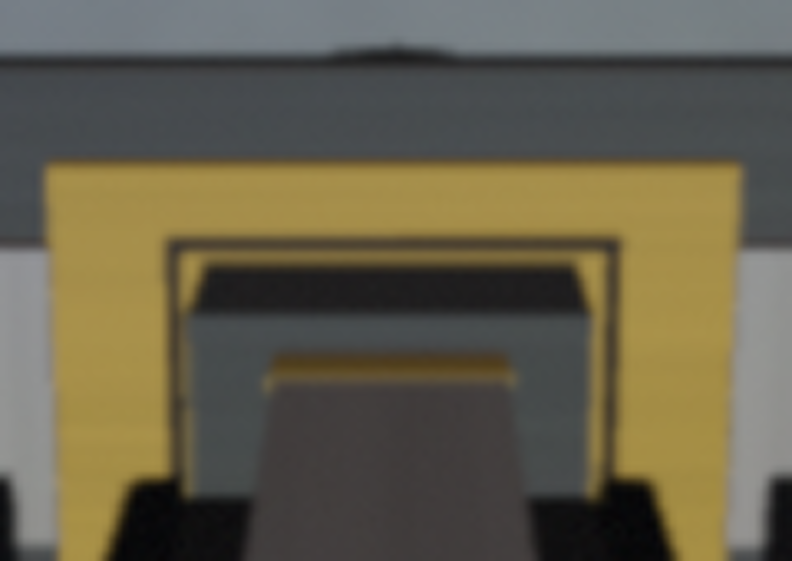

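Push holds at about 14–15 N, and the 2.3 mm of platen travel agrees with that (≈14 N). The die is still centred in the frame. Before lifting I'll relieve the ≈4.6 N side load so it doesn't slide as the load comes off.

>>> drive_tool([
  [0, 0, 0.02, 0],
  [0, 0, 0.03, 0],
  [0, 0, 0.03, 0],
])

```text
time: 23.0
ee_pos: [0.5724, 0.3275, 0.122]
eef_rot: [0.69, 0.156, -0.689, 0.156]
ft_force: [-2.8, -3.1, 9.9]
width: 0.0197
```

>>> drive_tool([
  [-0.8, 0, 0, 0],
  [-2, 0, 0, 0],
  [-4, 0, 0, 0],
  [-6.5, 0, 0, 0],
  [-9, 0, 0, 0],
  [-11.5, 0, 0, 0],
  [-12.8, 0, 0, 0],
  [-12.8, 0, 0, 0],
])

```text
time: 23.67
ee_pos: [0.5729, 0.3283, 0.2524]
eef_rot: [0.691, 0.157, -0.688, 0.156]
ft_force: [-0.2, 0.1, -3.5]
width: 0.0196
```

Run:
```python
from h import *
from bench import r
s=r.read_state()
go(s,[.5147,-.315,.25],104.9)
w=r.camera('wrist')[:,:,::-1]
cv2.imwrite('pics/w17.png',w)
```

```text
t 23.67 pos [0.5729 0.3283 0.2524] yaw -64.43 xaxis [ 0.0043  0.0027 -1.    ] F [-0.19  0.08 -3.55] w 0.0196
  shift cm [4.000e-02 5.551e+01 3.302e+01] twist [-33.87, 2.13] q7 -1.93
```

View pics/w17.png

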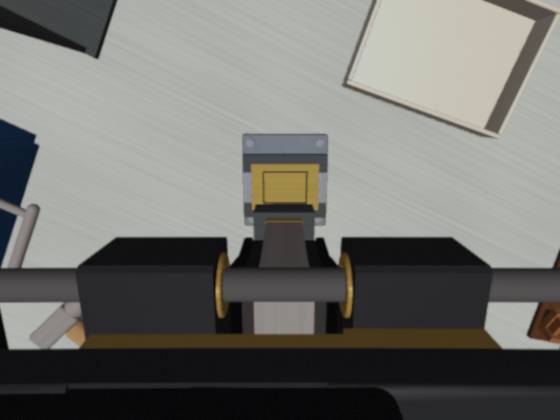

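The punch is off the tag and the frame is clear. Next, carry it back to the pad.

>>> drive_tool([
  [0, 1, 0.6, 0],
  [0, 2.6, 1.5, 0],
  [0, 5, 3, 0],
  [0, 7.6, 4.5, 0],
  [0, 10.2, 6.1, 0],
  [0, 12.8, 7.6, 0],
  [0, 15.4, 9.2, 0],
  [0, 18, 10.7, 0.2],
  [0, 20.6, 12.2, 0.4],
  [0, 23.2, 13.8, 0.6],
  [0, 25.8, 15.3, 0.8],
  [0, 28.4, 16.9, 1],
  [0, 31, 18.4, 1.2],
  [0, 33.6, 20, 1.4],
  [0, 36.2, 21.5, 1.6],
  [0, 38.8, 23.1, 1.8],
  [0, 41.4, 24.6, 2],
  [0, 44, 26.2, 2.1],
  [0, 46.6, 27.7, 2.1],
  [0, 49, 29.2, 2.1],
])

```text
time: 25.38
ee_pos: [0.5182, -0.2431, 0.2467]
eef_rot: [-0.7, -0.093, 0.702, -0.092]
ft_force: [0.4, 0.1, -4.2]
width: 0.0195
```

Run:
```python
from h import *
from bench import r
s=r.read_state()
go(s,[.5152,-.3145,.092],104.9)
```

```text
t 25.38 pos [ 0.5182 -0.2431  0.2467] yaw -75.02 xaxis [-2.9e-03  8.0e-04 -1.0e+00] F [ 0.43  0.09 -4.18] w 0.0195
  shift cm [15.46  6.84  2.09] twist [-35.98, 0.02] q7 -1.04
```

>>> drive_tool([
  [0, 2, 0.6, 0],
  [0, 4, 1.2, 0],
  [0, 5.8, 1.8, 0],
  [0, 6.8, 2.1, 0],
  [2, 6.8, 2.1, 0],
  [4.5, 6.8, 2.1, 0],
  [7, 6.8, 2.1, 0],
  [9.5, 6.8, 2.1, 0],
  [12, 6.8, 2.1, 0],
  [14, 6.8, 2.1, 0],
  [15, 6.8, 2.1, 0],
  [15.2, 6.8, 2.1, 0],
  [15.2, 6.8, 2.1, 0],
  [15.2, 6.8, 2.1, 0],
])

```text
time: 26.55
ee_pos: [0.5181, -0.3121, 0.0979]
eef_rot: [0.701, 0.092, -0.701, 0.093]
ft_force: [1.0, 0.2, -3.1]
width: 0.0196
```

Run:
```python
from h import *
from bench import r
s=r.read_state()
go(s,[.5152,-.3145,.0865],104.9)
a=r.camera('scene')[:,:,::-1]
w=r.camera('wrist')[:,:,::-1]
cv2.imwrite('pics/m18.png',np.hstack([cv2.resize(a[135:210,180:240],(400,500),interpolation=cv2.INTER_CUBIC),cv2.resize(w[200:350,220:340],(400,500),interpolation=cv2.INTER_CUBIC)]))
```

```text
t 26.55 pos [ 0.5181 -0.3121  0.0979] yaw -74.93 xaxis [ 1.3e-03 -6.0e-04 -1.0e+00] F [ 1.01  0.21 -3.06] w 0.0196
  shift cm [1.14 0.15 0.35] twist [-35.97, 0.03] q7 -0.99
```

View pics/m18.png

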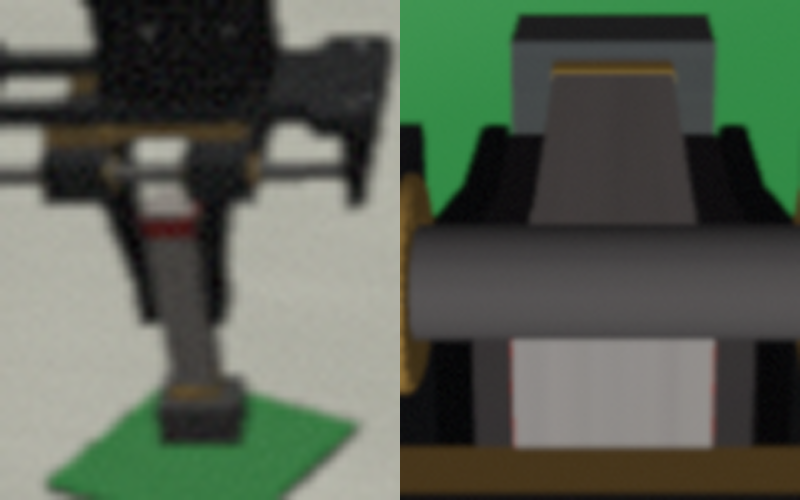

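The punch is upright and about 11 mm above the pad. I'll lower it.

>>> drive_tool([
  [0.2, 0.1, 0.2, 0],
  [0.4, 0.15, 0.35, 0],
  [0.6, 0.15, 0.35, 0],
  [0.8, 0.15, 0.35, 0],
  [0.95, 0.15, 0.35, 0],
  [0.95, 0.15, 0.35, 0],
  [0.95, 0.15, 0.35, 0],
])

```text
time: 27.23
ee_pos: [0.5146, -0.3142, 0.0872]
eef_rot: [-0.701, -0.093, 0.701, -0.093]
ft_force: [0.4, 0.1, -3.7]
width: 0.0195
```

>>> drive_tool([
  [0.05, 0, 0, 0],
  [0.1, 0, 0, 0],
  [0.1, 0, 0, 0],
])

```text
time: 27.48
ee_pos: [0.5148, -0.3143, 0.0865]
eef_rot: [0.701, 0.093, -0.701, 0.093]
ft_force: [-0.8, 0.7, -2.5]
width: 0.0196
```

>>> drive_tool([
  [0.03, 0, 0, 0],
  [0.05, 0, 0, 0],
  [0.05, 0, 0, 0],
])

```text
time: 27.73
ee_pos: [0.5148, -0.3143, 0.0865]
eef_rot: [0.701, 0.093, -0.701, 0.093]
ft_force: [-2.3, 1.9, 4.9]
width: 0.0193
```

On the pad. Next, release slowly, check, then rise.

>>> drive_tool([
  [0, 0, 0, 0],
  [0, 0, 0, 0],
  [0, 0, 0, 0],
], force=10)

```text
time: 27.98
ee_pos: [0.5149, -0.3142, 0.0865]
eef_rot: [0.701, 0.093, -0.701, 0.093]
ft_force: [-2.6, 2.1, 6.8]
width: 0.0202
```

>>> drive_tool([
  [0, 0, 0, 0],
  [0, 0, 0, 0],
  [0, 0, 0, 0],
  [0, 0, 0, 0],
  [0, 0, 0, 0],
  [0, 0, 0, 0],
], grip=110)

```text
time: 28.48
ee_pos: [0.5146, -0.3143, 0.0858]
eef_rot: [0.701, 0.093, -0.701, 0.093]
ft_force: [0.6, -0.5, -1.0]
width: 0.0472
```

>>> drive_tool([
  [-1, 0, 0, 0],
  [-3, 0, 0, 0],
  [-6, 0, 0, 0],
  [-9, 0, 0, 0],
  [-12, 0, 0, 0],
  [-15, 0, 0, 0],
  [-17, 0, 0, 0],
  [-17, 0, 0, 0],
  [-17, 0, 0, 0],
])

```text
time: 29.23
ee_pos: [0.5152, -0.3144, 0.2577]
eef_rot: [0.702, 0.092, -0.7, 0.093]
ft_force: [-0.4, -0.9, -1.7]
width: 0.0498
```

Run:
```python
from h import *
from bench import r
s=r.read_state()
go(s,[.515,-.3145,.0865],104.9)
a=r.camera('scene')[:,:,::-1]
w=r.camera('wrist')[:,:,::-1]
t=r.camera('top')[:,:,::-1]
cv2.imwrite('pics/t19.png',t); cv2.imwrite('pics/s19.png',a)
cv2.imwrite('pics/m19.png',np.hstack([cv2.resize(a[135:210,180:240],(400,500),interpolation=cv2.INTER_CUBIC),cv2.resize(w[100:350,180:380],(400,500),interpolation=cv2.INTER_CUBIC)]))
```

```text
t 29.23 pos [ 0.5152 -0.3144  0.2577] yaw -74.92 xaxis [ 0.0025 -0.0017 -1.    ] F [-0.41 -0.92 -1.74] w 0.0498
  shift cm [17.12 -0.03  0.05] twist [-35.96, 0.04] q7 -0.94
```

View pics/m19.png

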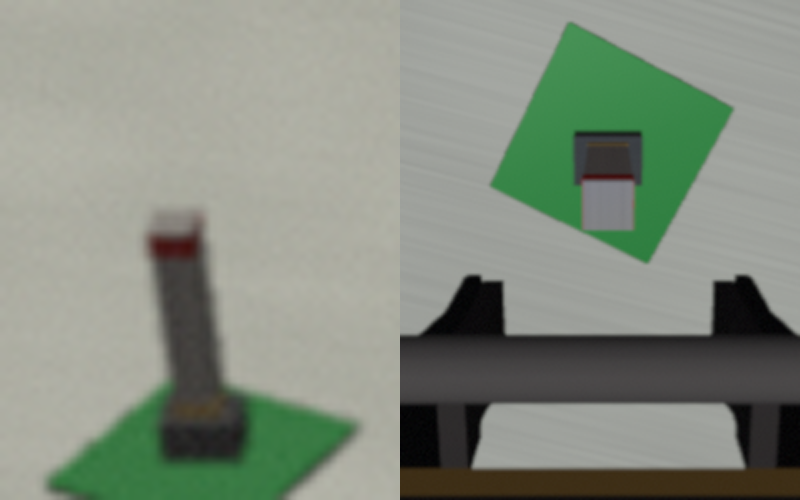

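View pics/s19.png

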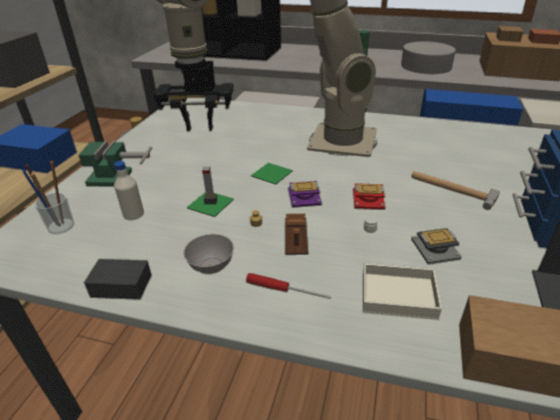

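The punch stands free near the middle of the right-hand pad: die centre about crop (608,156), pad centre about (611,146), so roughly 5 mm off. The other things look unmoved in the scene picture. Handing in.

```bash
python3 -c "
from bench import r
print(r.close_job())"
```

```text
the job is handed in; nothing more can be done
None
```

The job is done and handed in at about 29 s. The punch stands free and upright on the right-hand green pad, and the robot is clear of it.

- **First placing:** I took the punch from its rest and let it swing down in a lightened grip. It touched the pad 13° off upright, so I rolled it straight on its edge, moved it about 18 mm to the pad's middle and released it.
- **Stamping:** I gripped it again from straight above and lined it up on the grey bed in the wrist camera. By that camera the die was within about 0.5 mm of centre and its long sides within about 0.1° of parallel. Contact came with the tag top at about 44 mm.
- **Push:** I held about 12.5 N for 1.3 s, then about 14–14.5 N for another 1.2 s. The highest push I read was about 15 N. The 2.3 mm the platen moved agrees, giving about 14 N.
- **Lift-off and return:** I lifted it straight up and stood it on the pad again.

**Last checks:** the punch was upright, roughly 5 mm from the pad's centre. The other objects looked unmoved in the scene picture.

**What disagreed or stayed uncertain:**
- A sideways load of about 4.5 N built up during the push, and I could relieve it only slightly before lifting. I saw no slide, but a shift of a few tenths of a millimetre at lift-off can't be ruled out.
- The wrist camera's calibration was off by about 1.3° of tilt and 2–3 mm, so I aligned die to frame directly instead.

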